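Turn a filter wheel over in its flip nest

ROBOT

A 6-joint arm with a two-finger parallel gripper is mounted at the origin on a cart in front of the work surface, level with it; the furniture and walls round the work are solid. World frame = base frame: x ahead of the robot, y to its left, z up, the work surface at z = 0. Lengths are in mm, angles in rad, forces in N, time in s.
With the tool pointing down it reaches from about 375 to 925 mm from the base axis. Payload 5.7 kg.
Tool frame: the origin (TCP) lies where the fingers leave the gripper's body, on its centre line; the fingertips stand 73 mm ahead of it and the grasp point (between the pads) lies 54 mm ahead of it; z points along the fingers, y is the direction in which the jaws open and shut (so a half turn about z gives the same grasp; the last joint's range is limited). The gripper opens to 85 mm and grips with 20 to 120 N. Pads are 22 mm wide; open, the fingers measure 114 mm over their backs; the gripper's body (76 mm by 85 mm) begins 54 mm behind the grasp point. The pads swing forward as they close: fully open they stand 13 mm farther back than shut.
Start: joints at [-1.224, 0.359, 1.51, -0, 1.272, -0.115], TCP at [267.319, -537.134, 303.867] pointing down, gripper open.
Joint ranges: [-2.97, 2.97], [-1.01, 2.36], [0.21, 2.38], [-0.96, 4.11], [0.2, 2.71], [-2.98, 2.98]. Speed limits (rad/s): [2.39, 2.39, 3.14, 3.14, 3.14, 3.14].

INTERFACE

Orientations are given as a 3x3 rotation matrix whose columns are the frame's x, y, z axes.
In Python, from station import observe, eyes, arm gives the robot as it stands.
- The arm moves only by the tool carry_out, never from a script. Its argument "increments" is one flat list of numbers, 5 for each row, row after row: the shift along the tool's x, y, z in m, then the turn about the tool's z in degrees, then the opening, from 0 (shut) to 1 (fully open). In form: [tx, ty, tz, yaw, gripper, tx, ty, tz, yaw, gripper, ...]. A call has 1 to 8 rows; each row shifts and turns the commanded pose from where the row before left it, along the tool's axes as they then stand; what a row does not reach is not made up. A row lasts 1/12 s, in which the tool goes at most 41.7 mm and 7.16 degrees, less where a joint would pass 70% of its speed; a pose out of reach is approached as far as the arm can. A call is refused whole if a number of a shift passes 0.0417 or a number of a turn 7.16, either way. A call with a gripper value outside its range is refused whole. The fingers move at their own pace and stop on an object; "squeeze" is the grip in N (left out, the last holds). Time passes only in rows, so rows that do not move let the fingers close. It gives the time, the measured TCP pose, the force and the opening at its end, in the units of the state.
- observe(): the state, without advancing time (a new reading comes with each control period).
- eyes.grab_frame(name): name is "side" or "top"; returns a dict with "image" (384x512x3 uint8, blue, green, red), "fx", "fy", "cx", "cy" (pixels), "view" (4x4, takes a point from world to camera coordinates). Camera axes: x right, y up, looking along -z (the intrinsics and any distortion apply to the point x, -y, -z); pixel columns grow to the right and rows downward; lengths in mm; the calibration is good to about 2 mm. A picture is of the moment at which its call begins. There is no depth.
- arm.job_done(): hands the job in, once; it reports no verdict.
The state is a dict: "clock": time; "joint_positions": joint angles; "joint_vel": joint speeds; "tau": joint torques, N m; "tool_pos": TCP position; "orientation": TCP orientation; "wrist_force": force on the tool from outside, world axes, zero at the start; "wrist_torque": the same for the moment, N m; "width": finger opening in mm.
Only numpy, scipy, OpenCV 4.12 (cv2) and the standard library are available. Lean on these libraries where they do the work, as an engineer would, in place of code of your own. Each camera call takes 0.05 s, during which the arm holds its last target.

TASK

The photometer's filter wheel lies hub up in one frame of the hinged flip nest, and its back has to be inspected; its filters must not be touched. Swing the empty frame right over onto the wheel, push the bolt fully home to lock the two frames together, turn the locked pair over to the other side, then push the bolt fully back and swing the now empty frame home, so that the wheel lies hub down in the other frame and both frames lie flat and open. Lower each frame by its handle rather than letting it drop, keep the wheel in its nest and the robot off it, and leave the other things on the bench where they are.

Things in the scene. Friction and masses are not known exactly. Their poses are not given: they have to be found in the camera images.
- flip_base: Fixed base of the flip nest: aluminium plate 150 x 206 x 8 mm on the bench with two ears (57 mm tall) that carry one pivot. Origin: centre of its underside, at bench height. x axis along the pivot, pointing away from the robot; y to the left; yaw varies. The pivot is 45 mm above the origin. Frame A lies to the left (+y) and holds the wheel at the start, frame B to the right, empty.
- filter_wheel: Loose filter wheel: dark disc 76 mm in diameter, 10 mm thick, with eight small round filters and, on one face, a plain hub boss 22 mm in diameter, 9 mm high. Origin: centre of the face without hub; z points out of the hub side (up at the start, down when turned over). 0.1 to 0.2 kg, 1.5 mm of play in the nests. The robot must not touch it.
- wheel_centre (a point): Centre of the wheel's 10 mm thick disc.
- frame_a (a joint): Angle of frame A (holds the wheel at the start), rad: 0 = flat on its left posts, 1.57 = upright, 3.14 = swung right over to the right, face down on frame B. Swings freely and falls if let go part way (0.3 kg).
- frame_b (a joint): Angle of frame B (empty at the start), rad: 0 = flat on its right posts, 1.57 = upright, 3.14 = swung right over to the left, face down on frame A. Swings freely, 0.3 kg. With the pair locked, frame_a + frame_b = 3.14.
- bail_a (a point): Middle of frame A's handle bar: round steel bar 9 mm thick, 51 mm long, parallel to the pivot and 149 mm from it, in the pivot plane (45 mm above the bench when flat on either side), 31 mm from mid-pivot toward the robot (-x of the base). A 35 mm gap to the frame's edge takes a finger. The bar can turn between the pads, so the hand may point down all through the swing.
- bail_b (a point): Middle of frame B's handle bar, made like that of frame A: 149 mm from the pivot, in the pivot plane, but 31 mm from mid-pivot away from the robot (+x of the base). With the frames closed the two handles lie side by side.
- bolt (a joint): Slide bolt on the robot-side end of frame B, m: 0 = fully drawn back (toward the pivot), 0.024 = fully home (away from the pivot), its pin then passing through the keeper on the end of frame A if the frames are closed. Starts at 0 to 0.005. Stays where it is left; sliding it takes about 1.5 N.
- bolt_knob (a point): Middle of the bolt's knob: dark round peg 13 mm in diameter, 27 mm long, sticking out toward the robot from the end of frame B, parallel to the pivot and in the pivot plane (45 mm above the bench with frame B flat or closed), 94 mm from mid-pivot (-x of the base) and 52 (drawn) to 76 mm (home) from the pivot. Push it from either side with closed fingertips.
- nest_a (a point): Centre of frame A's nest, 61.5 mm from the pivot, in the pivot plane. Each frame is a plate 124 mm along the pivot, from 14 to 109 mm away from it; flat, it spans 33 to 43.5 mm above the bench on rubber-topped posts. Its nest, 79 mm wide and 4 mm deep, surrounds a 62 mm through hole. Closed on one another the frames are a 24 mm thick sandwich (33 to 57 mm high).
- nest_b (a point): Centre of frame B's nest, made like that of frame A: 61.5 mm from the pivot, in the pivot plane (45 mm above the bench when flat).
- reagent_bottle_0: Bystander: white square reagent bottle with a cap, 35 x 58 x 78 mm, standing behind the nest. Origin: centre of its underside. Beside it stands a fixed monitor, 500 mm wide; its screen hangs 140 to 450 mm above the bench, 160 to 190 mm behind the middle of the nest's pivot: keep the arm clear of it.
- calibrator_vial_0: Bystander: small brown vial, 22 mm wide, 45 mm tall, to the left of the nest. Origin: centre of its underside.
- calibrator_vial_1: Bystander: small brown vial, 22 mm wide, 45 mm tall, beside the other one. Origin: centre of its underside.
- label_roll: Bystander: roll of labels, 58 mm wide, 28 mm tall, lying left of the nest. Origin: centre of its underside.
- screwdriver: Bystander: screwdriver, 160 mm long, 24 mm thick, lying left of the nest. Origin: below its middle.
- reagent_bottle_1: Bystander: brown square reagent bottle with a cap, 35 x 58 x 78 mm, standing behind the nest. Origin: centre of its underside.
Not all that is in view belongs to the job. Leave any purple or yellow look-alike of the filter_wheel alone.

How it is judged (in metres and radians):
On the way, in this order (a step that is already met when the one before it is completed fails the run):
1. the empty frame B lies closed on frame A over the wheel (value of joint frame_b above 3.05 rad and value of joint frame_a below 0.08 rad), for 0.2 s.
2. the bolt is home with the frames closed (all of step 1 and value of joint bolt above 0.019 m), for 0.2 s.
3. the bolted pair lies turned over on the right, the wheel hub down in it (value of joint bolt above 0.019 m and value of joint frame_a above 3.05 rad and value of joint frame_b below 0.08 rad and angle between filter_wheel's own z axis and vertical above 3 rad), for 0.2 s.
4. the bolt is drawn back while the pair still lies closed (value of joint bolt below 0.006 m and value of joint frame_a above 3.05 rad and value of joint frame_b below 0.08 rad), for 0.2 s.
At the end, for the whole second after the job is handed in: Both frames lie flat and open (within 0.08 rad), the bolt is drawn back (within 6 mm), and the wheel lies at rest hub down, level within 0.09 rad, in frame B's nest (its centre within 5 mm of the nest's) (value of joint each of frame_a, frame_b below 0.08 rad and value of joint bolt below 0.006 m and angle between filter_wheel's own z axis and vertical above 3.05 rad and distance between wheel_centre and nest_b below 0.005 m and linear speed of filter_wheel below 0.02 m/s); the robot touches nothing.
It fails at once if the robot touches the filter wheel (contact force between filter_wheel and the fingers above 0.3 N or contact force between filter_wheel and the arm above 0.3 N).
It fails at once if the wheel falls out of the nest (height (world z) of wheel_centre below 0.03 m).
It fails at once if a frame is let drop (turns faster than 6 rad/s) (velocity of joint any of frame_a, frame_b above 6 rad/s or velocity of joint any of frame_a, frame_b below -6 rad/s).
It fails at once if a bystander is moved by more than 20 mm (distance of any of reagent_bottle_0, calibrator_vial_0, calibrator_vial_1, label_roll, screwdriver, reagent_bottle_1 from where it was at the start of the episode above 0.02 m).
It also fails if it takes over 72 s, if anything falls off the work surface, if the arm or the gripper's body presses on something with over 40 N, if the wrist force passes 120 N, or if a joint passes its speed limit or range.

## Working session

There is one attempt and no reset: what is moved stays moved. The work goes in short steps, Python scripts to look and compute and a tool call to move; the robot and the scene stay as the last step left them, time stands still between calls to the robot, and variables do not carry over. Pictures are saved under pics/ and viewed, and the job is handed in when it is done.

Besides the shell and the picture viewer there is one more tool, called after "Request:" as name(argument=value, ...) on one line, values as JSON. carry_out: Moves the arm, as the interface text tells. Its arguments: {"type":"object","properties":{"increments":{"type":"array","items":{"type":"number"}},"squeeze":{"type":"number"}},"required":["increments"]}

```bash
ls; mkdir -p pics; python3 - <<'E'
from station import observe, eyes, arm
import cv2
s=observe();print(s)
for n in("side","top"):
    f=eyes.grab_frame(n);cv2.imwrite(f"pics/{n}0.png",f["image"]);print({k:v for k,v in f.items() if k!="image"})
E
```

```text
pics
{'clock': 0.0, 'joint_positions': array([-1.22409493e+00,  3.59487957e-01,  1.51147686e+00,  1.98185969e-05,
        1.27250580e+00, -1.15090313e-01]), 'joint_vel': array([ 0.0003096 ,  0.00041283, -0.00142168, -0.00073844,  0.00052305,
       -0.00040913]), 'tau': array([-3.57604213e-04, -5.27629209e+01, -2.78619272e+01, -2.31256436e-04,
        1.35240087e-02, -4.90536976e-06]), 'tool_pos': array([ 267.13979247, -536.61087174,  303.046713  ]), 'orientation': array([[ 8.95258312e-01,  4.45547047e-01, -6.20311303e-04],
       [ 4.45547417e-01, -8.95256587e-01,  1.77266074e-03],
       [ 2.34465978e-04, -1.86336736e-03, -9.99998236e-01]]), 'wrist_force': array([-0.41093209,  0.1136132 , -0.57098292]), 'wrist_torque': array([-0.03401801,  0.01936691, -0.0449838 ]), 'width': 85.25321702045314}
{'fx': 382.68279047516876, 'fy': 382.68279047516876, 'cx': 253.07624389191722, 'cy': 189.9397769716454, 'view': array([[-9.17062892e-01, -3.98573700e-01, -1.16041835e-02,
         5.38640411e+02],
       [ 1.86287390e-01, -4.53989208e-01,  8.71315561e-01,
        -1.35657689e+02],
       [-3.52551641e-01,  7.96889456e-01,  4.90585910e-01,
        -7.22881901e+02],
       [ 0.00000000e+00,  0.00000000e+00,  0.00000000e+00,
         1.00000000e+00]])}
{'fx': 364.204038104173, 'fy': 364.204038104173, 'cx': 252.06957992725776, 'cy': 201.43738101396826, 'view': array([[-1.11996374e-02, -9.99730480e-01,  2.03355499e-02,
         5.22954962e+01],
       [ 9.87496113e-01, -7.85993960e-03,  1.57447290e-01,
        -5.75612363e+02],
       [-1.57245018e-01,  2.18446290e-02,  9.87317992e-01,
        -9.07801709e+02],
       [ 0.00000000e+00,  0.00000000e+00,  0.00000000e+00,
         1.00000000e+00]])}
```

View pics/side0.png

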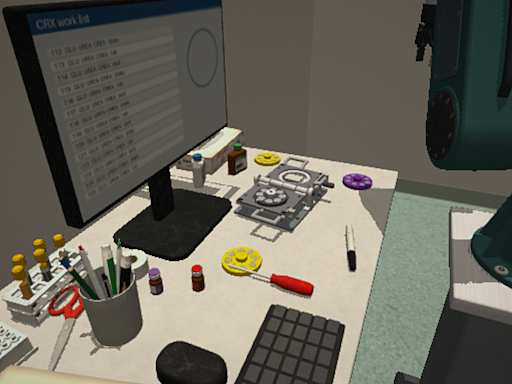

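View pics/top0.png

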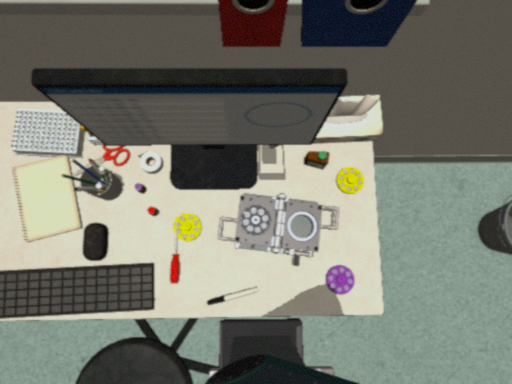

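The top view shows the nest with the wheel at about (256,220). The candidates are the dark wheel in frame A at (256,220), yellow look-alikes at (187,227) and (349,180), and a purple one at (340,279). The description matches the dark wheel in the nest. Next is a close crop.

```bash
python3 - <<'E'
import cv2
a=cv2.imread("pics/top0.png")[180:280,205:355];cv2.imwrite("pics/topc.png",cv2.resize(a,None,fx=5,fy=5,interpolation=cv2.INTER_CUBIC))
a=cv2.imread("pics/side0.png")[145:240,225:345];cv2.imwrite("pics/sidec.png",cv2.resize(a,None,fx=6,fy=6,interpolation=cv2.INTER_CUBIC))
E
```

```text
(no output)
```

View pics/topc.png

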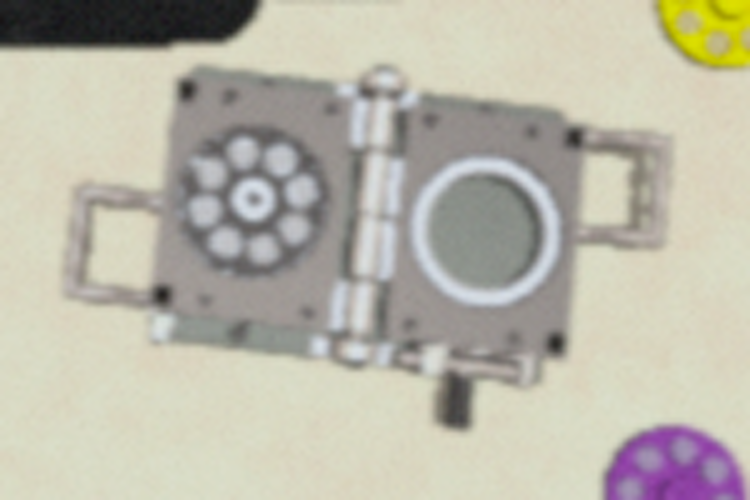

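View pics/sidec.png

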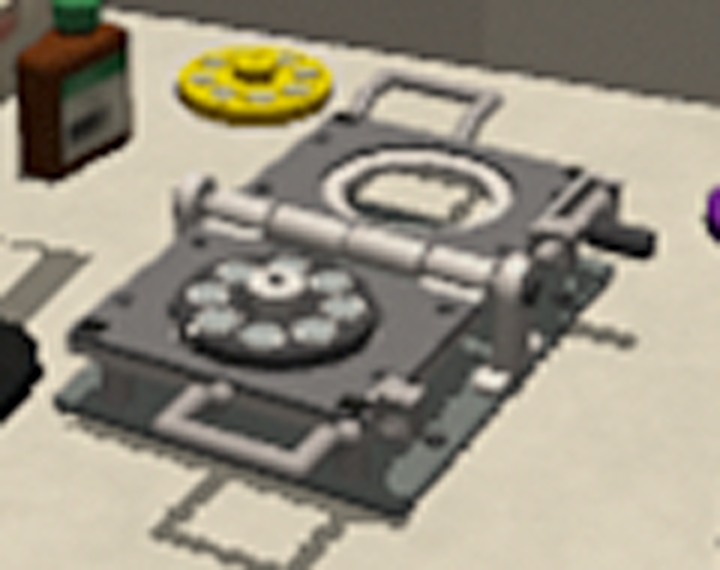

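```bash
cat > h.py <<'E'
import numpy as np
from station import observe, eyes, arm
from scipy.optimize import least_squares
def ray(f,px):
    V=f["view"];R=V[:3,:3];t=V[:3,3];C=-R.T@t
    d=np.array([(px[0]-f["cx"])/f["fx"],-(px[1]-f["cy"])/f["fy"],-1.0]);return C,R.T@d
def onz(f,px,z):
    C,d=ray(f,px);return C+d*(z-C[2])/d[2]
def proj(f,P):
    p=f["view"][:3,:3]@np.asarray(P,float)+f["view"][:3,3]
    return np.array([f["cx"]+f["fx"]*p[0]/-p[2],f["cy"]-f["fy"]*p[1]/-p[2]])
E
cat > m.py <<'E'
from h import *
import cv2
f=eyes.grab_frame("top")
g=lambda u,v:(205+u/5-.4,180+v/5-.4)
pts={"bailA":((77,241),45,(-31,149)),"bailB":((658,189),45,(31,-149)),"nestB":((487,231),42,(0,-61.5)),"hub":((254,199),59,(0,61.5)),
"cA1":((187,90),43.5,None),"cA2":((162,295),43.5,None),"cB1":((575,137),43.5,None),"cB2":((557,343),43.5,None),"knob":((454,402),45,None)}
W={};L=[];M=[]
for k,(p,z,l) in pts.items():
    W[k]=onz(f,g(*p),z);print(k,W[k].round(1))
    if l: L.append(l);M.append(W[k][:2])
L=np.array(L,float);M=np.array(M)
fun=lambda q:(L@np.array([[np.cos(q[2]),np.sin(q[2])],[-np.sin(q[2]),np.cos(q[2])]])+q[:2]-M).ravel()
r=least_squares(fun,[*M.mean(0),0]);print(r.x,r.fun.round(1))
q=r.x;R=np.array([[np.cos(q[2]),-np.sin(q[2])],[np.sin(q[2]),np.cos(q[2])]])
for k in W: print(k,"local",(R.T@(W[k][:2]-q[:2])).round(1))
# side check
s=eyes.grab_frame("side")
for n,l,z in (("bailA",(-31,149),45),("bailB",(31,-149),45),("hub",(0,61.5),59),("piv-",(-70,0),45)):
    p=proj(s,[*(R@np.array(l)+q[:2]),z]);print(n,p.round(1),((p-[225,145])*6).round(0))
E
python3 m.py
```

```text
bailA [507.8 130.4  45. ]
bailB [ 532.2 -172.4   45. ]
nestB [511.3 -82.6  42. ]
hub [527.3  39.1  59. ]
cA1 [586.7  73.   43.5]
cA2 [479.7  86.7  43.5]
cB1 [ 560.1 -130.3   43.5]
cB2 [ 453.  -116.7   43.5]
knob [423.6 -62.4  45. ]
[ 5.19638710e+02 -2.14068626e+01 -1.25766108e-01] [-0.3 -0.1 -0.4 -0.7  0.6  0.2  0.1  0.5]
bailA local [-30.7 149.1]
bailB local [  31.4 -148.3]
nestB local [ -0.6 -61.8]
hub local [-0. 61.]
cA1 local [ 54.7 102.1]
cA2 local [-53.2 102.2]
cB1 local [  53.9 -103. ]
cB2 local [ -54.2 -102.9]
knob local [-90.2 -52.7]
bailA [263.3 220.1] [230. 450.]
bailB [297.6 159.7] [436.  88.]
hub [270.5 191.7] [273. 280.]
piv- [310.4 193. ] [513. 288.]
```

Fit residuals are under 1 mm. The corner and bail positions match the given sizes, and the side projections land on the bars. I'll align the tool with the nest first (tool x = base x, tool y = −base y).

Request:
carry_out(increments=[0,0,0,6.74,0.45,0,0,0,6.74,0.45,0,0,0,6.74,0.45,0,0,0,6.74,0.45,0,0,0,6.74,0.45,0,0,0,0,0.45], squeeze=30)

```text
clock: 0.7
tool_pos: [267.3, -537.0, 303.6]
orientation: [[0.991, -0.13, -0.0], [-0.13, -0.991, 0.001], [-0.0, -0.001, -1.0]]
wrist_force: [-0.3, 0.4, 0.4]
width: 38.5
```

```bash
cat >> h.py <<'E'
B=np.array([519.6,-21.4]);YAW=-0.1258
Rb=np.array([[np.cos(YAW),-np.sin(YAW)],[np.sin(YAW),np.cos(YAW)]])
def st():
    s=observe();T=s["orientation"]
    l=Rb.T@(s["tool_pos"][:2]-B)
    print("t",round(s["clock"],2),"TCP local",l.round(1),"z",s["tool_pos"][2].round(1),"F",s["wrist_force"].round(1),"w",round(s["width"],1),
     "yawerr deg",np.degrees(np.arctan2(T[1,0],T[0,0])-YAW).round(2),"tilt",T[:2,2].round(4))
    return s
def go(l,z):
    s=st();d=np.array([*(Rb@np.array(l)+B),z])-s["tool_pos"];print("tool delta",(s["orientation"].T@d).round(1))
E
python3 -c "
from h import *
go((31,-149),200)"
```

```text
t 0.7 TCP local [-185.6 -543.2] z 303.6 F [-0.3  0.4  0.4] w 38.5 yawerr deg -0.27 tilt [-0.0002  0.0005]
tool delta [ 214.8 -395.2  103.8]
```

Request:
carry_out(increments=[0.018,-0.033,0,-0.2,0.45,0.018,-0.033,0.008,0,0.45,0.018,-0.033,0.008,0,0.45,0.018,-0.033,0.008,0,0.45,0.018,-0.033,0.008,0,0.45,0.018,-0.033,0.008,0,0.45,0.018,-0.033,0.008,0,0.45,0.018,-0.033,0.008,0,0.45])

```text
clock: 1.37
tool_pos: [443.5, -291.3, 247.6]
orientation: [[0.993, -0.119, 0.0], [-0.119, -0.993, -0.0], [0.0, 0.0, -1.0]]
wrist_force: [-0.1, -0.3, -0.9]
width: 38.4
```

Request:
carry_out(increments=[0.018,-0.033,0.008,0,0.45,0.018,-0.033,0.008,0,0.45,0.018,-0.033,0.008,0,0.45,0.017,-0.032,0.008,0,0.45,0,0,0,0,0.45,0,0,0,0,0.45])

```text
clock: 1.87
tool_pos: [529.8, -169.7, 215.3]
orientation: [[0.993, -0.116, -0.001], [-0.116, -0.993, 0.001], [-0.001, -0.0, -1.0]]
wrist_force: [-0.0, -0.1, -0.1]
width: 38.4
```

```bash
python3 -c "
from h import *
import cv2
go((31,-149),99)
for n in ('top','side'):
  f=eyes.grab_frame(n);cv2.imwrite('pics/%s1.png'%n,f['image'])
"
```

```text
t 1.87 TCP local [  28.7 -145.9] z 215.3 F [-0.  -0.1 -0.1] w 38.4 yawerr deg 0.57 tilt [-0.0011  0.0006]
tool delta [  2.4   3.2 116.3]
```

Request:
carry_out(increments=[0.001,0.0015,0.015,0.6,0.45,0.0014,0.0017,0.018,0,0.45,0,0,0.018,0,0.45,0,0,0.015,0,0.45,0,0,0,0,0.45])

```text
clock: 2.38
tool_pos: [528.8, -175.9, 147.7]
orientation: [[0.991, -0.134, -0.004], [-0.134, -0.991, 0.002], [-0.004, -0.001, -1.0]]
wrist_force: [-0.5, 0.3, -0.2]
width: 38.4
```

```bash
python3 -c "
from h import *
import cv2
go((31,-149),99)
o=[]
for n in ('top','side'):
  f=eyes.grab_frame(n);p=proj(f,[531.7,-173.1,45]).astype(int);i=f['image'][max(0,p[1]-45):p[1]+45,max(0,p[0]-55):p[0]+55];o.append(cv2.resize(i,(480,400),interpolation=cv2.INTER_CUBIC))
cv2.imwrite('pics/c2.png',cv2.hconcat(o)[:,:800])
"
```

```text
t 2.38 TCP local [  28.6 -152.2] z 147.7 F [-0.5  0.3 -0.2] w 38.4 yawerr deg -0.5 tilt [-0.0043  0.0018]
tool delta [ 2.6 -3.1 48.7]
```

View pics/c2.png

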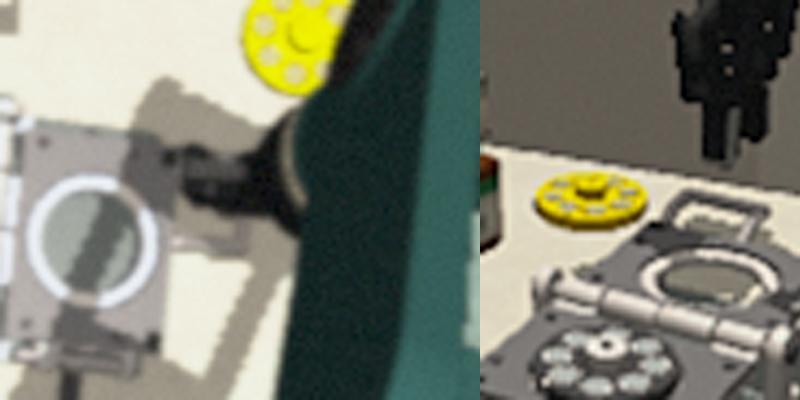

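Request:
carry_out(increments=[0,0,0,0,0.45,0,0,0,0,0.45])

```text
clock: 2.65
tool_pos: [531.7, -175.9, 151.2]
orientation: [[0.991, -0.133, 0.002], [-0.133, -0.991, -0.001], [0.002, 0.001, -1.0]]
wrist_force: [0.1, 0.1, -0.1]
width: 38.4
```

```bash
python3 -c "
from h import *
go((31,-149),99)"
```

```text
t 2.65 TCP local [  31.4 -151.7] z 151.2 F [ 0.1  0.1 -0.1] w 38.4 yawerr deg -0.46 tilt [ 0.002  -0.0009]
tool delta [-0.6 -2.7 52.2]
```

Request:
carry_out(increments=[0,0,0,0,0.45])

```text
clock: 2.73
tool_pos: [531.7, -175.5, 151.0]
orientation: [[0.991, -0.133, 0.002], [-0.133, -0.991, -0.001], [0.002, 0.001, -1.0]]
wrist_force: [0.2, -0.1, -0.4]
width: 38.1
```

```bash
python3 -c "
from h import *
go((31,-149),99)"
```

```text
t 2.73 TCP local [  31.4 -151.4] z 151.0 F [ 0.2 -0.1 -0.4] w 38.1 yawerr deg -0.44 tilt [ 0.0018 -0.0008]
tool delta [-0.5 -2.4 52. ]
```

Request:
carry_out(increments=[0,-0.0025,0.012,-0.4,0.45,0,0,0.014,0,0.45,0,0,0.014,0,0.45,0,0,0.012,0,0.45,0,0,0,0,0.45,0,0,0,0,0.45,0,0,0,0,0.45])

```text
clock: 3.32
tool_pos: [532.1, -172.7, 98.7]
orientation: [[0.992, -0.126, 0.001], [-0.126, -0.992, -0.0], [0.001, 0.0, -1.0]]
wrist_force: [1.0, -0.2, 0.3]
width: 38.3
```

```bash
python3 -c "
from h import *
import cv2
go((31,-149),99)
o=[]
for n in ('top','side'):
  f=eyes.grab_frame(n);p=proj(f,[531.7,-173.1,45]).astype(int);i=f['image'][max(0,p[1]-45):p[1]+45,max(0,p[0]-55):p[0]+55];o.append(cv2.resize(i,(400,330),interpolation=cv2.INTER_CUBIC))
cv2.imwrite('pics/c3.png',cv2.hconcat(o)[:,:800])
"
```

```text
t 3.32 TCP local [  31.3 -148.6] z 98.7 F [ 1.  -0.2  0.3] w 38.3 yawerr deg -0.02 tilt [ 0.0011 -0.0004]
tool delta [-0.3  0.4 -0.3]
```

View pics/c3.png

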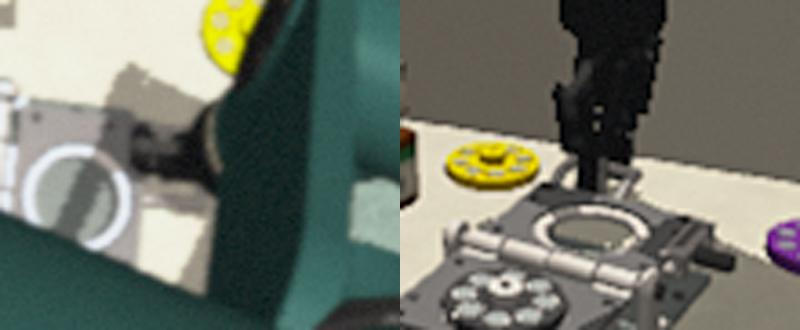

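The side crop shows one finger inside the handle gap at about (590,185), with the bar between the fingers. I'll close now.

Request:
carry_out(increments=[0,0,0,0,0.2,0,0,0,0,0.0,0,0,0,0,0.0,0,0,0,0,0.0,0,0,0,0,0.0,0,0,0,0,0.0], squeeze=30)

```text
clock: 3.92
tool_pos: [531.8, -173.9, 98.5]
orientation: [[0.992, -0.125, 0.001], [-0.125, -0.992, -0.002], [0.001, 0.002, -1.0]]
wrist_force: [-1.9, -6.0, 2.4]
width: 8.1
```

```bash
python3 -c "
from h import *
st()
# arc table in tool axes: tool y=-base y; swing right->left: local y=-149cos a, z=149 sin a
N=36;a=np.linspace(0,np.pi,N+1)
y=-149*np.cos(a);z=149*np.sin(a)
for i in range(N): print(i,(-(y[i+1]-y[i])).round(1),(-(z[i+1]-z[i])).round(1))
"
```

```text
t 3.92 TCP local [  31.2 -149.8] z 98.5 F [-1.9 -6.   2.4] w 8.1 yawerr deg 0.0 tilt [ 0.0008 -0.0022]
0 -0.6 -13.0
1 -1.7 -12.9
2 -2.8 -12.7
3 -3.9 -12.4
4 -5.0 -12.0
5 -6.0 -11.5
6 -7.0 -11.0
7 -7.9 -10.3
8 -8.8 -9.6
9 -9.6 -8.8
10 -10.3 -7.9
11 -11.0 -7.0
12 -11.5 -6.0
13 -12.0 -5.0
14 -12.4 -3.9
15 -12.7 -2.8
16 -12.9 -1.7
17 -13.0 -0.6
18 -13.0 0.6
19 -12.9 1.7
20 -12.7 2.8
21 -12.4 3.9
22 -12.0 5.0
23 -11.5 6.0
24 -11.0 7.0
25 -10.3 7.9
26 -9.6 8.8
27 -8.8 9.6
28 -7.9 10.3
29 -7.0 11.0
30 -6.0 11.5
31 -5.0 12.0
32 -3.9 12.4
33 -2.8 12.7
34 -1.7 12.9
35 -0.6 13.0
```

Request:
carry_out(increments=[0,-0.0006,-0.013,0,0,0,-0.0017,-0.0129,0,0,0,-0.0028,-0.0127,0,0,0,-0.0039,-0.0124,0,0,0,-0.005,-0.012,0,0,0,-0.006,-0.0115,0,0,0,-0.007,-0.011,0,0,0,-0.0079,-0.0103,0,0])

```text
clock: 4.58
tool_pos: [536.1, -140.5, 195.4]
orientation: [[0.992, -0.125, 0.001], [-0.125, -0.992, -0.005], [0.002, 0.005, -1.0]]
wrist_force: [-3.9, -11.1, 4.1]
width: 7.5
```

```bash
cat > l.py <<'E'
from h import *
import cv2,sys
s=st();l=Rb.T@(s["tool_pos"][:2]-B);z=s["tool_pos"][2]-99
print("radius",np.hypot(l[1],z).round(1),"ang",np.degrees(np.arctan2(z,l[1])).round(1),"w",s["width"])
f=eyes.grab_frame("side");cv2.imwrite("pics/%s.png"%sys.argv[1],cv2.resize(f["image"][80:270,150:400],None,fx=3,fy=3,interpolation=cv2.INTER_CUBIC))
E
python3 l.py a1
```

```text
t 4.58 TCP local [  31.3 -116. ] z 195.4 F [ -3.9 -11.1   4.1] w 7.5 yawerr deg 0.01 tilt [ 0.0009 -0.0053]
radius 150.8 ang 140.3 w 7.4973896540097575
```

View pics/a1.png

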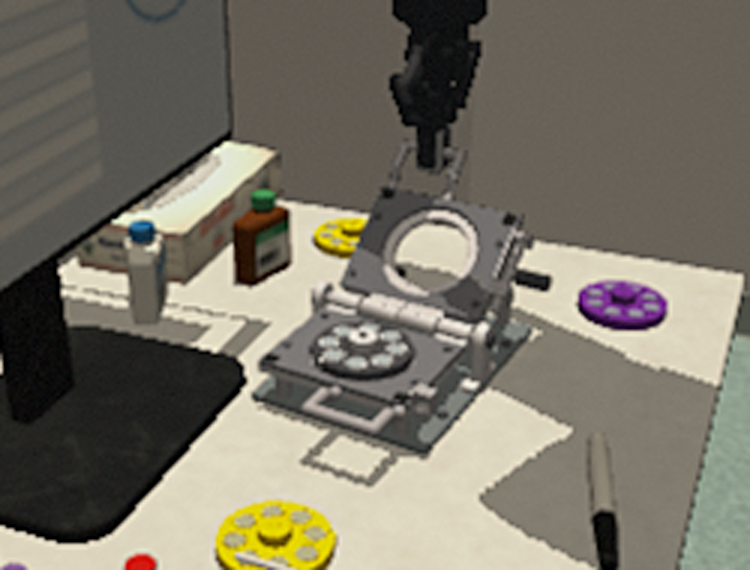

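Request:
carry_out(increments=[0,-0.0098,-0.0096,0,0,0,-0.0101,-0.0088,0,0,0,-0.0103,-0.0079,0,0,0,-0.011,-0.007,0,0,0,-0.0115,-0.006,0,0,0,-0.012,-0.005,0,0,0,-0.0124,-0.0039,0,0,0,-0.0127,-0.0028,0,0])

```text
clock: 5.3
tool_pos: [548.1, -49.4, 246.5]
orientation: [[0.992, -0.126, 0.003], [-0.126, -0.992, -0.002], [0.003, 0.002, -1.0]]
wrist_force: [0.4, -2.4, 0.9]
width: 7.5
```

```bash
python3 l.py a2
```

```text
t 5.3 TCP local [ 31.8 -24.2] z 246.5 F [ 0.4 -2.4  0.9] w 7.5 yawerr deg -0.04 tilt [ 0.003  -0.0022]
radius 149.5 ang 99.3 w 7.482773744016701
```

View pics/a2.png

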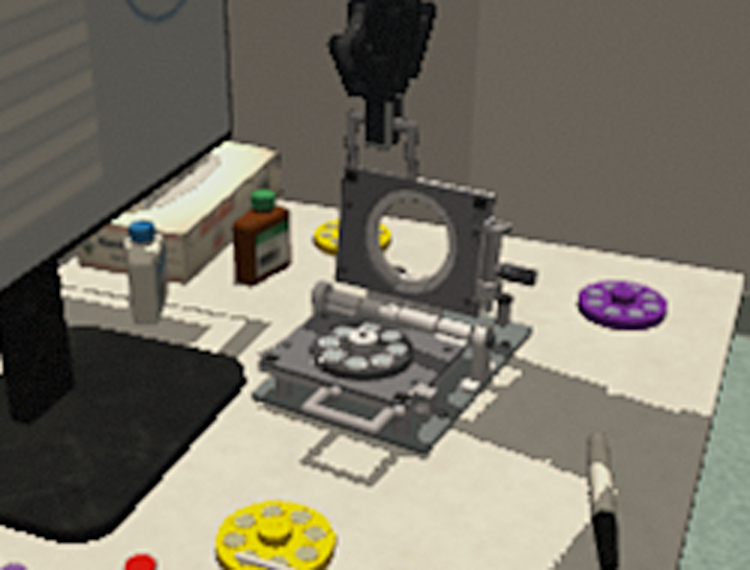

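The frame is near upright, held at the bar, with low force.

Request:
carry_out(increments=[0,-0.0129,-0.0017,0,0,0,-0.013,-0.0006,0,0,0,-0.013,0.0006,0,0,0,-0.0129,0.0017,0,0,0,-0.0127,0.0028,0,0,0,-0.0124,0.0039,0,0,0,-0.012,0.005,0,0,0,-0.0115,0.006,0,0])

```text
clock: 6.02
tool_pos: [561.0, 52.0, 226.6]
orientation: [[0.992, -0.126, 0.002], [-0.126, -0.992, -0.0], [0.002, -0.0, -1.0]]
wrist_force: [5.8, -1.6, -0.4]
width: 7.4
```

```bash
python3 l.py a3
```

```text
t 6.02 TCP local [31.9 78. ] z 226.6 F [ 5.8 -1.6 -0.4] w 7.4 yawerr deg -0.01 tilt [ 0.002  -0.0001]
radius 149.5 ang 58.5 w 7.42938768995516
```

Request:
carry_out(increments=[0,-0.011,0.007,0,0,0,-0.0103,0.0079,0,0,0,-0.0096,0.0088,0,0,0,-0.0088,0.0096,0,0,0,-0.0079,0.0103,0,0,0,-0.007,0.011,0,0])

```text
clock: 6.57
tool_pos: [567.9, 105.0, 171.3]
orientation: [[0.992, -0.125, 0.002], [-0.125, -0.992, -0.002], [0.002, 0.002, -1.0]]
wrist_force: [6.6, -9.4, -4.9]
width: 7.8
```

```bash
python3 l.py a4
```

```text
t 6.57 TCP local [ 32.  131.5] z 171.3 F [ 6.6 -9.4 -4.9] w 7.8 yawerr deg 0.04 tilt [ 0.0019 -0.0021]
radius 150.0 ang 28.8 w 7.824430335441269
```

View pics/a4.png

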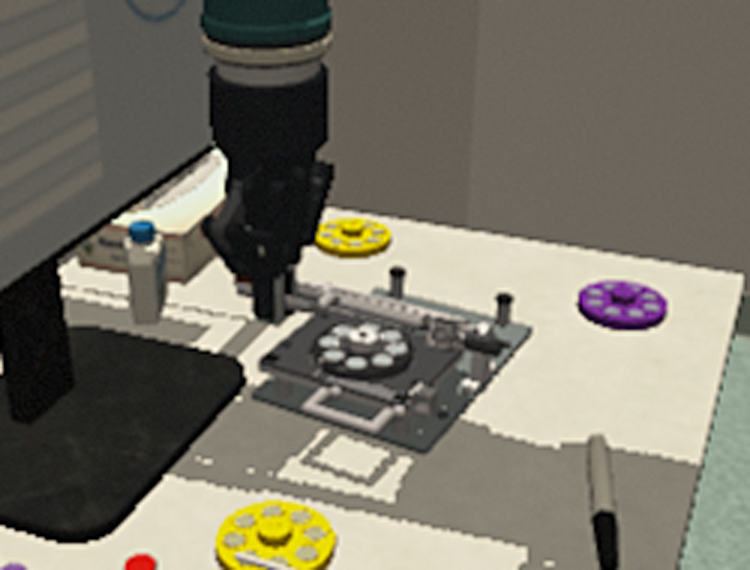

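Request:
carry_out(increments=[0,-0.005,0.0115,0,0,0,-0.0045,0.012,0,0,0,-0.0035,0.0124,0,0,0,-0.0025,0.01,0,0,0,-0.0015,0.009,0,0,0,-0.0006,0.008,0,0,0,-0.0005,0.006,0,0,0,0,0.004,0,0])

```text
clock: 7.28
tool_pos: [570.3, 121.8, 101.0]
orientation: [[0.992, -0.124, 0.002], [-0.124, -0.992, -0.003], [0.002, 0.003, -1.0]]
wrist_force: [-4.5, -11.6, 50.6]
width: 7.7
```

```bash
python3 l.py a5
```

```text
t 7.28 TCP local [ 32.4 148.4] z 101.0 F [ -4.5 -11.6  50.6] w 7.7 yawerr deg 0.06 tilt [ 0.0019 -0.0031]
radius 148.4 ang 0.8 w 7.701213615218372
```

View pics/a5.png

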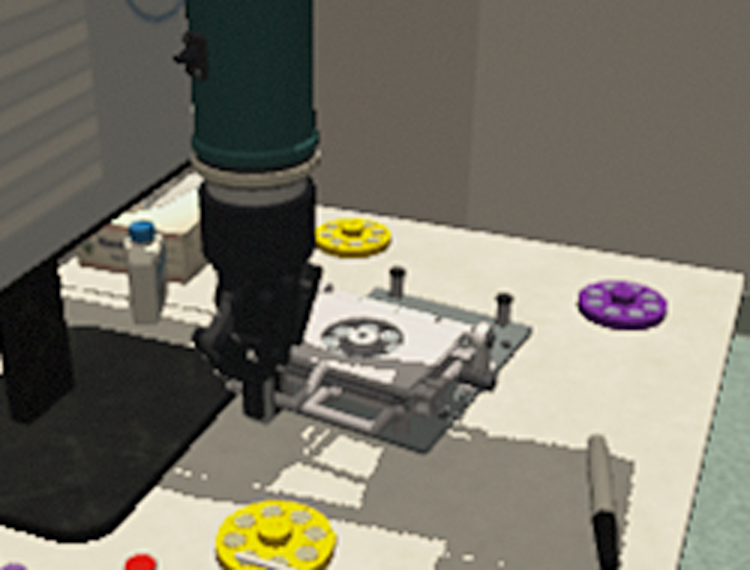

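It is closed, pressing with 50 N. I'll ease off by 2 mm and release.

Request:
carry_out(increments=[0,0,-0.002,0,0,0,0,0,0,0,0,0,0,0,0])

```text
clock: 7.58
tool_pos: [570.2, 121.7, 101.2]
orientation: [[0.992, -0.125, 0.002], [-0.125, -0.992, -0.003], [0.002, 0.002, -1.0]]
wrist_force: [6.0, -11.3, -1.3]
width: 7.6
```

```bash
python3 -c "
from h import *
st()"
```

```text
t 7.58 TCP local [ 32.3 148.4] z 101.2 F [  6.  -11.3  -1.3] w 7.6 yawerr deg 0.03 tilt [ 0.002  -0.0027]
```

Request:
carry_out(increments=[0,0,0,0,0.1,0,0,0,0,0.2,0,0,0,0,0.45,0,0,0,0,0.45,0,0,0,0,0.45])

```text
clock: 8.0
tool_pos: [567.9, 123.5, 100.9]
orientation: [[0.992, -0.126, -0.002], [-0.126, -0.992, 0.0], [-0.002, -0.0, -1.0]]
wrist_force: [0.3, 0.1, 0.7]
width: 38.7
```

```bash
python3 l.py a6
```

```text
t 8.0 TCP local [ 29.7 149.8] z 100.9 F [0.3 0.1 0.7] w 38.7 yawerr deg -0.01 tilt [-0.0024  0.0003]
radius 149.8 ang 0.7 w 38.70279958594188
```

Request:
carry_out(increments=[0,0,-0.012,0,0.45,0,0,-0.02,0,0.45,0,0,-0.02,0,0.45,0,0,-0.02,0,0.2,-0.02,0.02,0,0,0,-0.02,0.02,0,0,0,-0.02,0.02,0,0,0,-0.02,0.02,0,0,0])

```text
clock: 8.72
tool_pos: [478.6, 53.3, 174.5]
orientation: [[0.992, -0.125, 0.001], [-0.125, -0.992, 0.0], [0.001, -0.0, -1.0]]
wrist_force: [-0.1, -0.2, -0.4]
width: -0.1
```

Request:
carry_out(increments=[-0.02,0.02,0,0,0,-0.02,0.02,0,0,0,-0.009,0.01,0,0,0,0,0,0,0,0,0,0,0,0,0,0,0,0,0,0])

```text
clock: 9.22
tool_pos: [426.4, 10.4, 174.1]
orientation: [[0.992, -0.126, 0.003], [-0.126, -0.992, 0.0], [0.003, -0.0, -1.0]]
wrist_force: [0.3, -0.1, 0.5]
width: 0.1
```

```bash
python3 l.py a7; python3 -c "
from h import *
go((-99,20),105)"
```

```text
t 9.22 TCP local [-96.4  19.8] z 174.1 F [ 0.3 -0.1  0.5] w 0.1 yawerr deg -0.05 tilt [0.0025 0.0001]
radius 77.7 ang 75.2 w 0.1498655340465778
t 9.27 TCP local [-96.4  19.9] z 174.0 F [-0.8 -0.8  0.3] w -0.0 yawerr deg -0.02 tilt [0.0023 0.0001]
tool delta [-2.8 -0.  69. ]
```

View pics/a7.png

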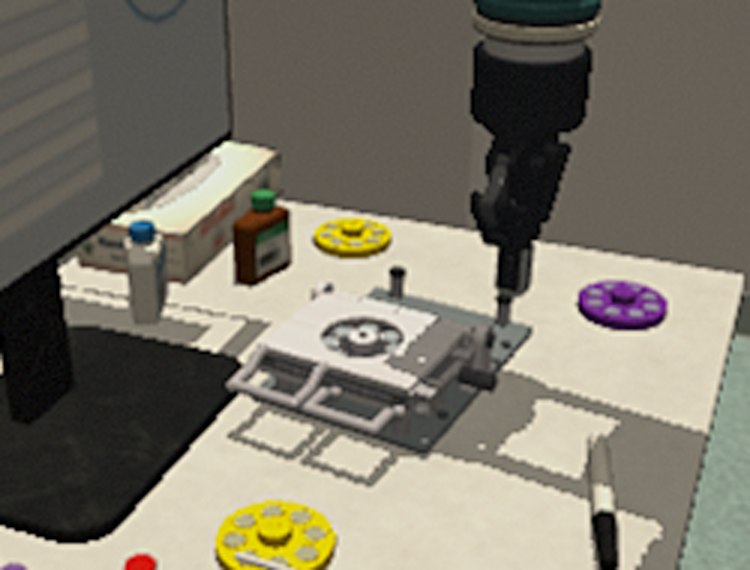

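The frames lie closed with the handles side by side. The knob is at (480,378) in the crop. I'll descend on its pivot side.

Request:
carry_out(increments=[-0.003,0.001,0.017,0,0,0,0,0.018,0,0,0,0,0.018,0,0,0,0,0.016,0,0,0,0,0,0,0,0,0,0,0,0,0,0,0,0,0])

```text
clock: 9.85
tool_pos: [422.6, 9.8, 104.9]
orientation: [[0.992, -0.125, 0.001], [-0.125, -0.992, 0.0], [0.001, -0.0, -1.0]]
wrist_force: [-0.4, 0.4, 0.8]
width: 0.4
```

```bash
python3 l.py a8
```

```text
t 9.85 TCP local [-100.2   18.8] z 104.9 F [-0.4  0.4  0.8] w 0.4 yawerr deg 0.01 tilt [0.0007 0.    ]
radius 19.7 ang 17.5 w 0.39958504492929425
```

View pics/a8.png

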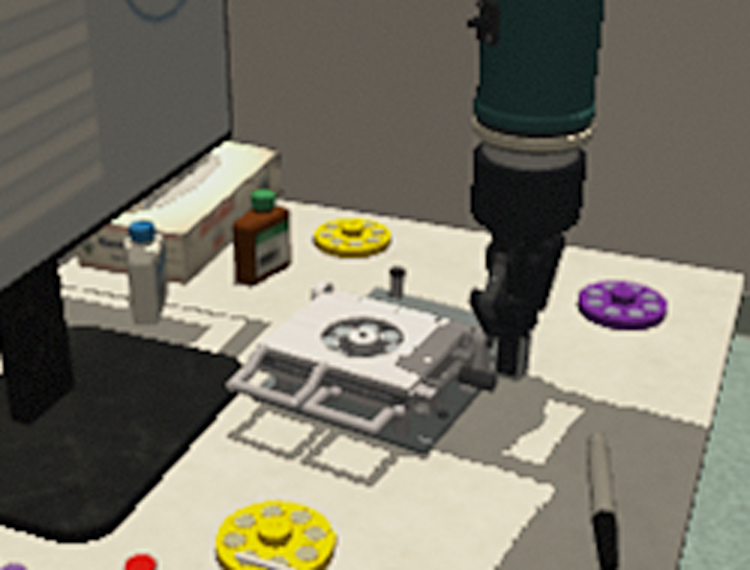

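Request:
carry_out(increments=[0,-0.005,0,0,0,0,-0.005,0,0,0,0,-0.005,0,0,0,0,-0.005,0,0,0,0,-0.005,0,0,0,0,0,0,0,0,0,0,0,0,0])

```text
clock: 10.48
tool_pos: [424.7, 34.8, 104.5]
orientation: [[0.992, -0.125, -0.0], [-0.125, -0.992, 0.0], [-0.0, -0.0, -1.0]]
wrist_force: [-0.1, -0.0, -0.2]
width: -0.0
```

Request:
carry_out(increments=[0,-0.004,0,0,0,0,-0.004,0,0,0,0,0,0,0,0,0,0,0,0,0])

```text
clock: 10.82
tool_pos: [425.7, 42.5, 104.4]
orientation: [[0.992, -0.126, -0.0], [-0.126, -0.992, 0.0], [-0.0, -0.0, -1.0]]
wrist_force: [-0.5, -0.7, -1.3]
width: -0.5
```

```bash
python3 l.py a9
```

```text
t 10.82 TCP local [-101.2   51.7] z 104.4 F [-0.5 -0.7 -1.3] w -0.5 yawerr deg -0.02 tilt [-0.0002  0.0002]
radius 51.9 ang 6.0 w -0.4765942163725811
```

View pics/a9.png

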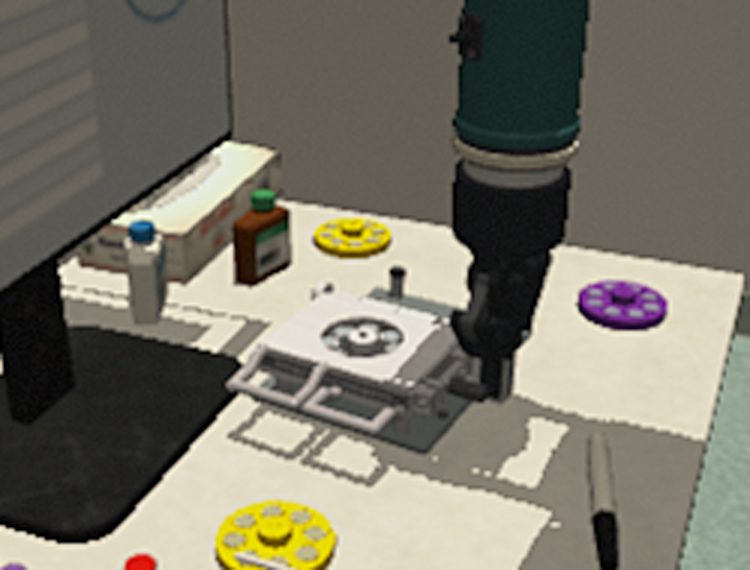

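Request:
carry_out(increments=[0,-0.004,0,0,0,0,-0.004,0,0,0,0,0,0,0,0,0,0,0,0,0])

```text
clock: 11.2
tool_pos: [426.5, 48.2, 104.5]
orientation: [[0.992, -0.123, -0.001], [-0.123, -0.992, -0.004], [-0.001, 0.004, -1.0]]
wrist_force: [-2.3, -20.8, 0.7]
width: 0.1
```

```bash
python3 l.py a10
```

```text
t 11.2 TCP local [-101.1   57.4] z 104.5 F [ -2.3 -20.8   0.7] w 0.1 yawerr deg 0.15 tilt [-0.0011 -0.0041]
radius 57.6 ang 5.4 w 0.1105387259578421
```

View pics/a10.png

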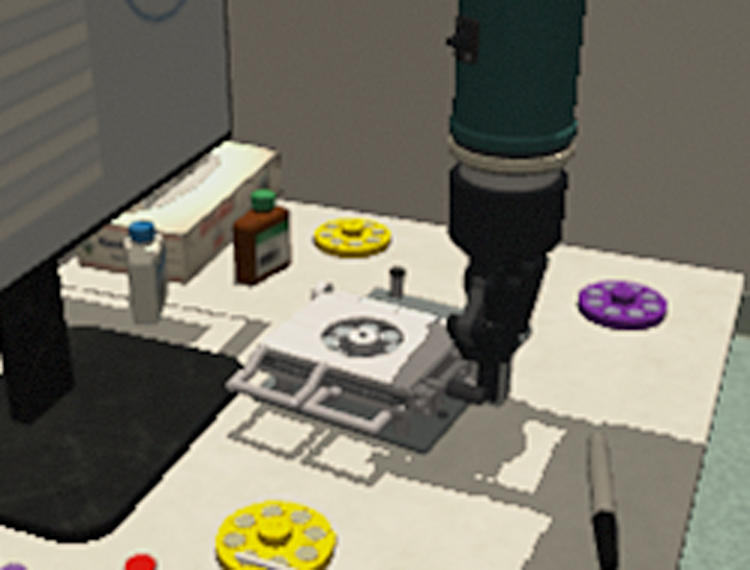

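A hard stop of 21 N came at TCP y=57.4, as expected for bolt home. I'll back off, raise and verify the knob position.

Request:
carry_out(increments=[0,0.008,0,0,0,0,0.006,0,0,0,0,0,-0.02,0,0,0,0,-0.025,0,0,-0.01,-0.01,-0.025,0,0.45,-0.01,-0.02,0,0,0.45,0,-0.03,0,0,0.45,0,-0.03,0,0,0.45])

```text
clock: 11.92
tool_pos: [416.0, 128.9, 175.2]
orientation: [[0.992, -0.128, 0.001], [-0.128, -0.992, 0.001], [0.001, -0.001, -1.0]]
wrist_force: [0.9, 0.5, 0.1]
width: 38.5
```

```bash
cat > k.py <<'E'
from h import *
import cv2,sys
st()
tgt=[float(v) for v in sys.argv[2].split(",")]
o=[]
for n in ("top","side"):
    f=eyes.grab_frame(n);p=proj(f,[*(Rb@np.array(tgt)+B),45])
    c=p.astype(int);i=f["image"][c[1]-25:c[1]+25,c[0]-25:c[0]+25].copy();i=cv2.resize(i,(400,400),interpolation=cv2.INTER_CUBIC)
    o.append(i)
    for dy in(-24,0): 
        q=(proj(f,[*(Rb@np.array([tgt[0],tgt[1]+dy])+B),45])-c+25)*8;print(n,"expected local y",tgt[1]+dy,"at crop",q.round())
cv2.imwrite("pics/%s.png"%sys.argv[1],cv2.hconcat(o))
E
python3 k.py k1 -94,76; python3 -c "
from h import *
go((-31,149),200)"
```

```text
t 11.92 TCP local [-121.6  136.1] z 175.2 F [0.9 0.5 0.1] w 38.5 yawerr deg -0.16 tilt [0.0007 0.0006]
top expected local y 52.0 at crop [277. 214.]
top expected local y 76.0 at crop [202. 206.]
side expected local y 52.0 at crop [241. 162.]
side expected local y 76.0 at crop [205. 204.]
t 12.02 TCP local [-120.6  138.6] z 175.0 F [ 0.9 -0.4  0.4] w 38.7 yawerr deg 0.12 tilt [0.0023 0.0019]
tool delta [ 89.7 -10.3 -24.8]
```

View pics/k1.png

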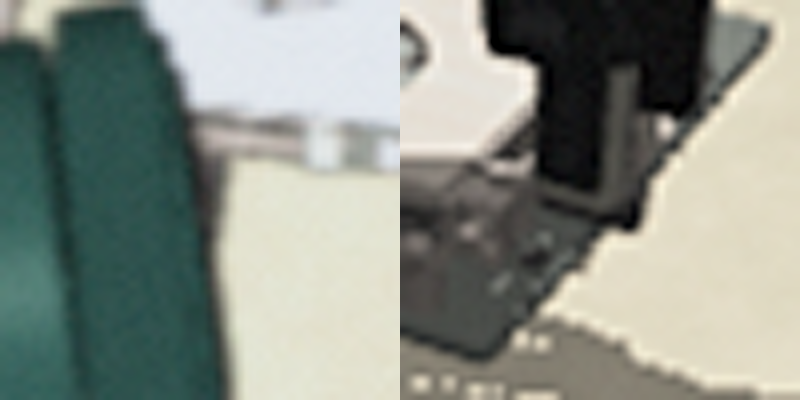

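The knob's right edge in the top crop is at column 225 (222 expected for home, about 297 for drawn), so the bolt is home. Next, bail A.

Request:
carry_out(increments=[0.022,-0.005,0,0,0.45,0.022,-0.005,0,0,0.45,0.022,0,0,0,0.45,0.023,0,0,0,0.45,0,0,0,0,0.45,0,0,0,0,0.45,0,0,0,0,0.45])

```text
clock: 12.6
tool_pos: [504.9, 126.4, 174.0]
orientation: [[0.992, -0.127, -0.002], [-0.127, -0.992, 0.0], [-0.002, 0.0, -1.0]]
wrist_force: [0.7, -0.7, -0.0]
width: 38.6
```

```bash
python3 k.py k2 -94,76; python3 -c "
from h import *
go((-31,149),99)"
```

```text
t 12.6 TCP local [-33.1 144.8] z 174.0 F [ 0.7 -0.7 -0. ] w 38.6 yawerr deg -0.07 tilt [-0.0023  0.    ]
top expected local y 52.0 at crop [277. 214.]
top expected local y 76.0 at crop [202. 206.]
side expected local y 52.0 at crop [241. 162.]
side expected local y 76.0 at crop [205. 204.]
t 12.7 TCP local [-33.5 145. ] z 174.2 F [ 0.4 -0.1  0.5] w 38.1 yawerr deg -0.04 tilt [-0.0021 -0.    ]
tool delta [ 2.7 -4.1 75.2]
```

View pics/k2.png

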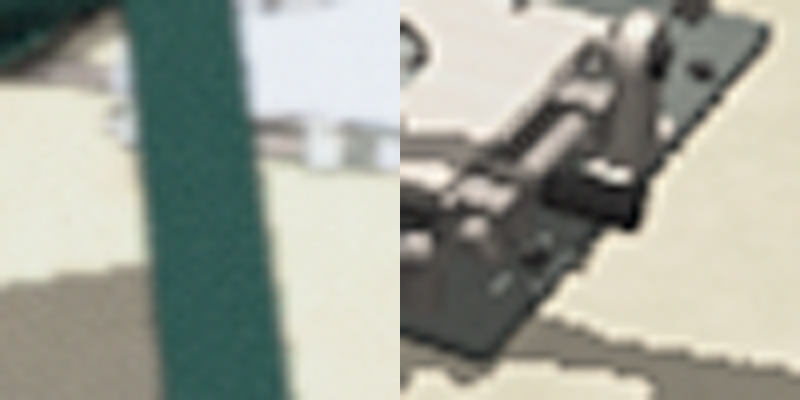

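The knob in the side crop is at (200,200), and (205,204) is expected for home. The bolt is confirmed home, so I'll descend on bail A.

Request:
carry_out(increments=[0.0027,-0.004,0.015,0,0.45,0,0,0.018,0,0.45,0,0,0.018,0,0.45,0,0,0.014,0,0.45,0,0,0.01,0,0.45,0,0,0,0,0.45,0,0,0,0,0.45,0,0,0,0,0.45])

```text
clock: 13.37
tool_pos: [509.4, 130.6, 100.1]
orientation: [[0.992, -0.126, 0.001], [-0.126, -0.992, 0.0], [0.001, -0.0, -1.0]]
wrist_force: [0.1, -0.2, 0.4]
width: 38.7
```

```bash
python3 l.py b1
```

```text
t 13.37 TCP local [-29.2 149.5] z 100.1 F [ 0.1 -0.2  0.4] w 38.7 yawerr deg -0.03 tilt [0.0007 0.0002]
radius 149.5 ang 0.4 w 38.72846092401085
```

View pics/b1.png

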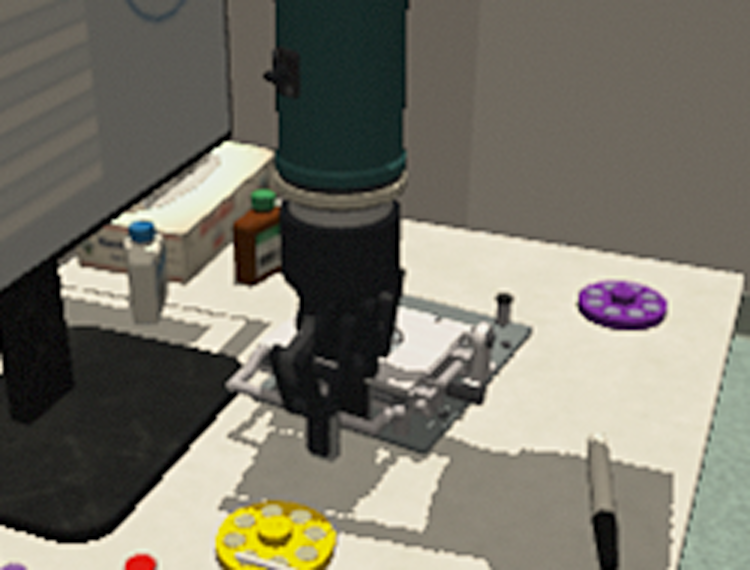

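Request:
carry_out(increments=[0,0,0.001,0,0.2,0,0,0,0,0,0,0,0,0,0,0,0,0,0,0,0,0,0,0,0], squeeze=45)

```text
clock: 13.83
tool_pos: [509.5, 129.5, 99.1]
orientation: [[0.992, -0.125, 0.001], [-0.125, -0.992, -0.001], [0.001, 0.001, -1.0]]
wrist_force: [-0.8, -6.2, 3.4]
width: 7.2
```

Request:
carry_out(increments=[0,0.0003,-0.007,0,0,0,0.0008,-0.01,0,0,0,0.0017,-0.0113,0,0,0,0.0028,-0.0127,0,0,0,0.0039,-0.0124,0,0,0,0.005,-0.012,0,0,0,0.006,-0.0115,0,0,0,0.007,-0.011,0,0])

```text
clock: 14.5
tool_pos: [505.8, 102.7, 187.2]
orientation: [[0.992, -0.126, 0.0], [-0.126, -0.992, -0.0], [0.0, 0.0, -1.0]]
wrist_force: [3.9, -3.8, -9.2]
width: 7.1
```

```bash
python3 l.py b2
```

```text
t 14.5 TCP local [-29.2 121.4] z 187.2 F [ 3.9 -3.8 -9.2] w 7.1 yawerr deg -0.02 tilt [ 0.0005 -0.0001]
radius 150.1 ang 36.0 w 7.108532372478973
```

View pics/b2.png

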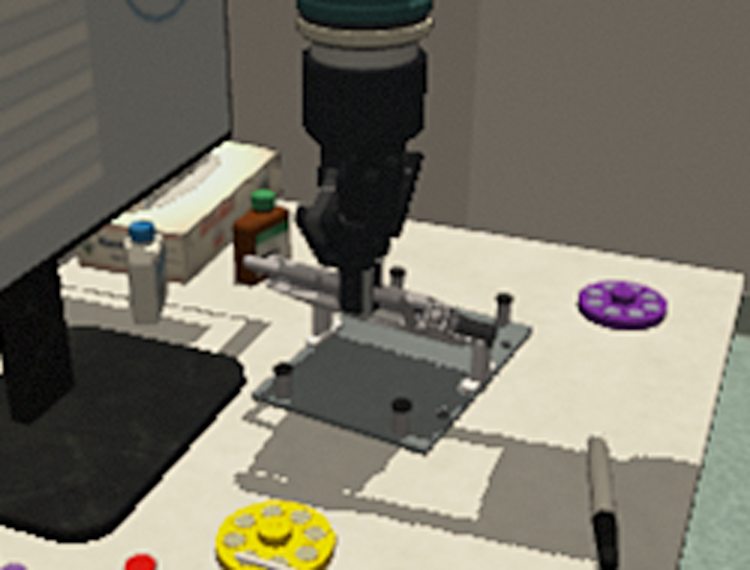

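The locked pair lifts together. Continuing.

Request:
carry_out(increments=[0,0.0079,-0.0101,0,0,0,0.009,-0.0094,0,0,0,0.0098,-0.0086,0,0,0,0.0105,-0.0078,0,0,0,0.0111,-0.0068,0,0,0,0.0116,-0.0058,0,0,0,0.0121,-0.0048,0,0,0,0.0124,-0.0037,0,0])

```text
clock: 15.22
tool_pos: [495.1, 20.3, 246.3]
orientation: [[0.992, -0.127, 0.002], [-0.127, -0.992, 0.004], [0.001, -0.004, -1.0]]
wrist_force: [-1.9, 7.1, 6.7]
width: 7.2
```

Request:
carry_out(increments=[0,0.0127,-0.0026,0,0,0,0.0129,-0.0015,0,0,0,0.013,-0.0004,0,0,0,0.013,0.0006,0,0,0,0.0129,0.0017,0,0,0,0.0127,0.0028,0,0])

```text
clock: 15.72
tool_pos: [484.9, -57.7, 244.0]
orientation: [[0.992, -0.126, 0.001], [-0.126, -0.992, 0.001], [0.0, -0.001, -1.0]]
wrist_force: [2.3, 2.0, -3.4]
width: 7.6
```

```bash
python3 l.py b3
```

```text
t 15.72 TCP local [-29.9 -40.4] z 244.0 F [ 2.3  2.  -3.4] w 7.6 yawerr deg -0.05 tilt [0.0006 0.001 ]
radius 150.5 ang 105.6 w 7.599647404951268
```

View pics/b3.png

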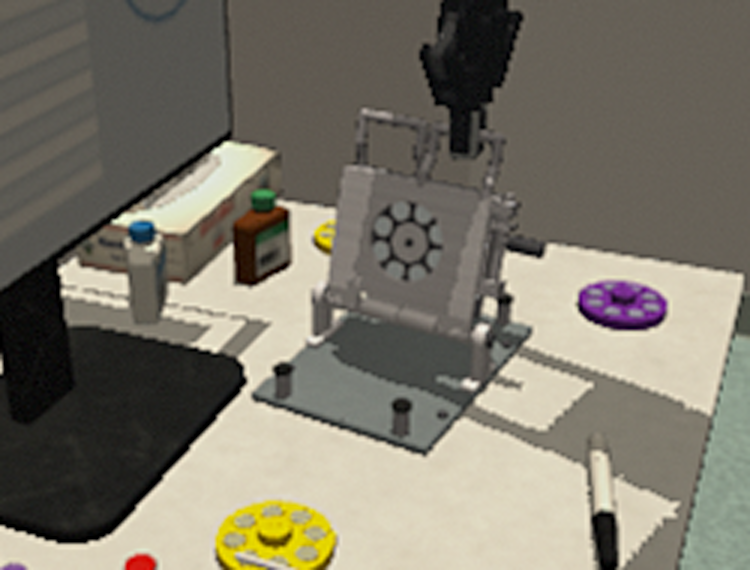

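The pair is past upright, with the wheel's hubless back visible through frame A. Lowering it to the right.

Request:
carry_out(increments=[0,0.0124,0.0039,0,0,0,0.012,0.005,0,0,0,0.0115,0.006,0,0,0,0.011,0.007,0,0,0,0.0103,0.0079,0,0,0,0.0096,0.0088,0,0,0,0.0088,0.0096,0,0,0,0.0079,0.0103,0,0])

```text
clock: 16.43
tool_pos: [474.1, -141.1, 183.1]
orientation: [[0.992, -0.126, -0.001], [-0.126, -0.992, -0.0], [-0.001, 0.0, -1.0]]
wrist_force: [-3.6, -3.9, -0.2]
width: 7.1
```

```bash
python3 l.py b4
```

```text
t 16.43 TCP local [ -30.1 -124.4] z 183.1 F [-3.6 -3.9 -0.2] w 7.1 yawerr deg -0.03 tilt [-0.0015 -0.0002]
radius 150.2 ang 146.0 w 7.086295900130345
```

Request:
carry_out(increments=[0,0.0068,0.011,0,0,0,0.0058,0.0115,0,0,0,0.0048,0.012,0,0,0,0.0037,0.0118,0,0])

```text
clock: 16.82
tool_pos: [471.5, -161.6, 136.6]
orientation: [[0.992, -0.126, -0.001], [-0.126, -0.992, 0.0], [-0.001, 0.0, -1.0]]
wrist_force: [-1.6, -0.9, -2.1]
width: 7.0
```

```bash
python3 l.py b5
```

```text
t 16.82 TCP local [ -30.1 -145.1] z 136.6 F [-1.6 -0.9 -2.1] w 7.0 yawerr deg -0.04 tilt [-0.0015  0.0002]
radius 149.9 ang 165.5 w 7.035255127965875
```

Request:
carry_out(increments=[0,0.0025,0.011,0,0,0,0.0012,0.01,0,0,0,0.0006,0.007,0,0,0,0,0.004,0,0,0,0,0.003,0,0,0,0,0,0,0,0,0,0,0,0])

```text
clock: 17.45
tool_pos: [471.1, -165.9, 102.3]
orientation: [[0.992, -0.125, -0.002], [-0.125, -0.992, -0.001], [-0.002, 0.001, -1.0]]
wrist_force: [-5.3, -6.8, -1.7]
width: 7.0
```

```bash
python3 l.py b6
```

```text
t 17.45 TCP local [ -30.  -149.5] z 102.3 F [-5.3 -6.8 -1.7] w 7.0 yawerr deg 0.01 tilt [-0.0017 -0.0007]
radius 149.5 ang 178.7 w 7.033042249744067
```

View pics/b6.png

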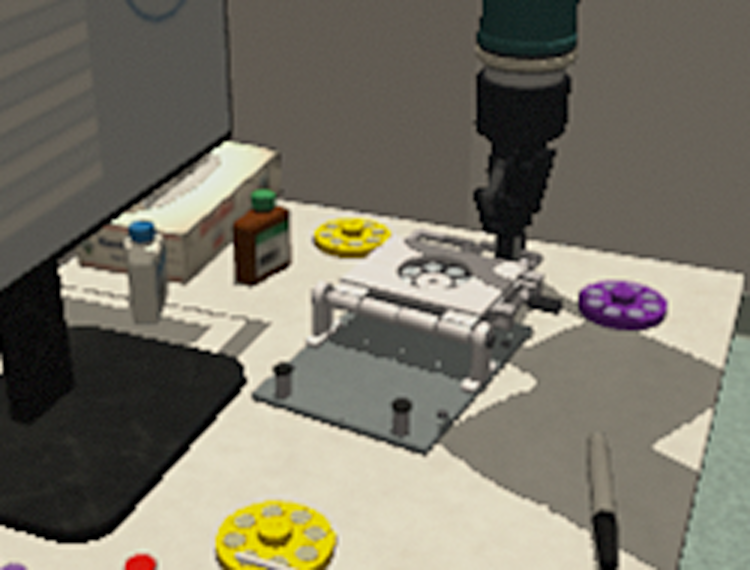

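Lower a touch more until contact, then release.

Request:
carry_out(increments=[0,0,0.0015,0,0,0,0,0.0015,0,0,0,0,0.001,0,0,0,0,0,0,0,0,0,0,0,0])

```text
clock: 17.92
tool_pos: [471.1, -166.0, 99.5]
orientation: [[0.992, -0.125, -0.001], [-0.125, -0.992, -0.001], [-0.001, 0.001, -1.0]]
wrist_force: [-8.1, -4.9, 10.6]
width: 6.9
```

```bash
python3 l.py b7
```

```text
t 17.92 TCP local [ -30.  -149.5] z 99.5 F [-8.1 -4.9 10.6] w 6.9 yawerr deg 0.03 tilt [-0.0011 -0.0013]
radius 149.5 ang 179.8 w 6.8966163620758705
```

Request:
carry_out(increments=[0,0,0,0,0.1,0,0,0,0,0.2,0,0,0,0,0.45,0,0,0,0,0.45,0,0,0,0,0.45,0,0,-0.015,0,0.45,0,0,-0.025,0,0.45,0,0,-0.03,0,0.45])

```text
clock: 18.63
tool_pos: [470.8, -164.4, 168.3]
orientation: [[0.992, -0.126, -0.003], [-0.126, -0.992, 0.002], [-0.004, -0.002, -1.0]]
wrist_force: [-0.7, -0.4, -0.4]
width: 38.2
```

Request:
carry_out(increments=[-0.02,-0.01,0,0,0,-0.02,-0.011,0,0,0,-0.02,-0.01,0,0,0,-0.01,-0.01,0,0,0,0,0,0,0,0,0,0,0,0,0,0,0,0,0,0])

```text
clock: 19.22
tool_pos: [409.1, -116.3, 169.3]
orientation: [[0.992, -0.126, 0.002], [-0.126, -0.992, -0.001], [0.002, 0.001, -1.0]]
wrist_force: [0.7, 0.0, -1.3]
width: -0.1
```

```bash
python3 l.py b8; python3 -c "
from h import *
go((-100,-107),105)"
```

```text
t 19.22 TCP local [ -97.7 -108.1] z 169.3 F [ 0.7  0.  -1.3] w -0.1 yawerr deg -0.01 tilt [ 0.0021 -0.001 ]
radius 128.9 ang 147.0 w -0.1445140334216242
t 19.27 TCP local [ -97.6 -108.2] z 169.2 F [0.6 0.1 0.4] w 0.3 yawerr deg -0.03 tilt [ 0.002  -0.0009]
tool delta [-2.5 -1.2 64.2]
```

View pics/b8.png

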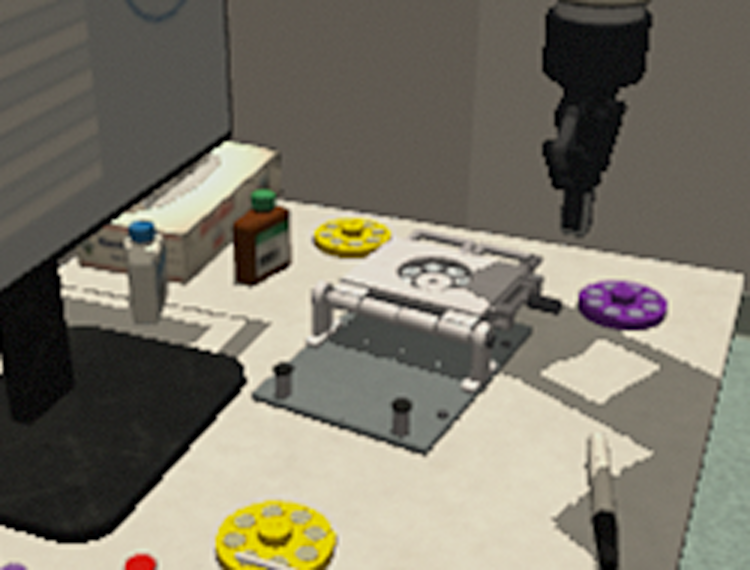

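Request:
carry_out(increments=[-0.0025,0,0.016,0,0,0,0,0.016,0,0,0,0,0.016,0,0,0,0,0.016,0,0,0,0,0,0,0,0,0,0,0,0])

```text
clock: 19.77
tool_pos: [405.3, -115.7, 104.4]
orientation: [[0.992, -0.126, -0.001], [-0.126, -0.992, 0.001], [-0.001, -0.001, -1.0]]
wrist_force: [-0.7, 0.5, 0.3]
width: 0.2
```

Request:
carry_out(increments=[0,-0.006,0,0,0,0,-0.006,0,0,0,0,-0.006,0,0,0,0,-0.006,0,0,0,0,-0.005,0,0,0,0,-0.003,0,0,0,0,0,0,0,0,0,0,0,0,0])

```text
clock: 20.43
tool_pos: [408.6, -83.0, 105.0]
orientation: [[0.992, -0.125, -0.001], [-0.125, -0.992, 0.0], [-0.001, -0.0, -1.0]]
wrist_force: [-0.3, -0.4, -0.3]
width: -0.0
```

```bash
python3 l.py b9
```

```text
t 20.43 TCP local [-102.4  -75.1] z 105.0 F [-0.3 -0.4 -0.3] w -0.0 yawerr deg 0.01 tilt [-0.0007  0.0005]
radius 75.3 ang 175.4 w -0.015091878550469647
```

View pics/b9.png

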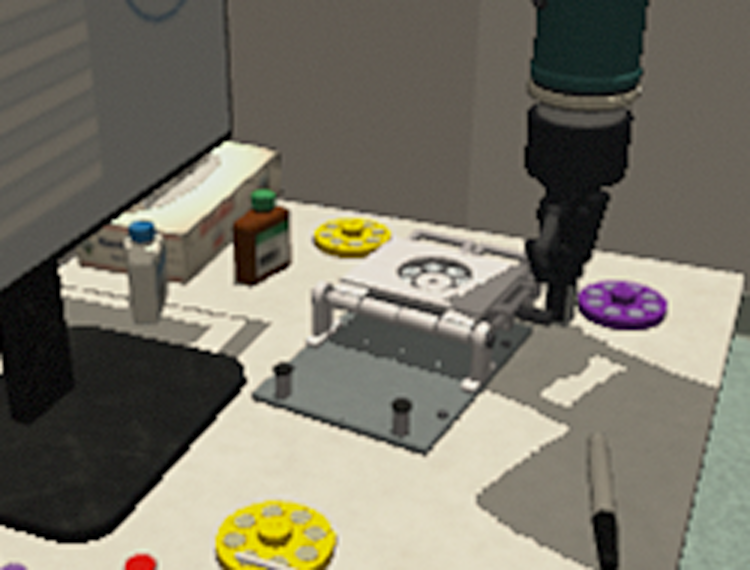

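Request:
carry_out(increments=[0,-0.004,0,0,0,0,-0.003,0,0,0,0,0,0,0,0,0,0,0,0,0])

```text
clock: 20.82
tool_pos: [409.3, -78.7, 105.0]
orientation: [[0.992, -0.123, -0.001], [-0.123, -0.992, -0.004], [-0.001, 0.004, -1.0]]
wrist_force: [-6.2, -19.6, 0.4]
width: -0.0
```

```bash
python3 l.py b10
```

```text
t 20.82 TCP local [-102.2  -70.7] z 105.0 F [ -6.2 -19.6   0.4] w -0.0 yawerr deg 0.14 tilt [-0.0013 -0.0037]
radius 70.9 ang 175.1 w -0.018845891622952114
```

Stopped at y = −70.7 with 20 N (−70.5 predicted for fully drawn). I'll back off, raise and return to bail A.

Request:
carry_out(increments=[0,0.008,0,0,0,0,0.008,0,0,0,0,0,-0.015,0,0,0,0,-0.025,0,0,0.01,0.012,-0.025,0,0.45,0.02,0.02,0,0,0.45,0.02,0.02,0,0,0.45,0.02,0.013,0,0,0.45])

```text
clock: 21.53
tool_pos: [469.9, -167.5, 170.8]
orientation: [[0.992, -0.127, 0.002], [-0.127, -0.992, -0.001], [0.002, 0.0, -1.0]]
wrist_force: [0.6, -0.0, 0.2]
width: 38.3
```

Request:
carry_out(increments=[0,0,0,0,0.45,0,0,0,0,0.45,0,0,0,0,0.45,0,0,0,0,0.45])

```text
clock: 21.87
tool_pos: [467.6, -164.8, 169.5]
orientation: [[0.992, -0.126, -0.002], [-0.126, -0.992, 0.001], [-0.002, -0.001, -1.0]]
wrist_force: [-1.1, -0.8, 0.3]
width: 37.9
```

```bash
python3 k.py k3 -94,-52;python3 l.py b11; python3 -c "
from h import *
go((-31,-149),99)"
```

```text
t 21.87 TCP local [ -33.6 -148.8] z 169.5 F [-1.1 -0.8  0.3] w 37.9 yawerr deg -0.02 tilt [-0.0023  0.0015]
top expected local y -76.0 at crop [283. 213.]
top expected local y -52.0 at crop [208. 204.]
side expected local y -76.0 at crop [235. 173.]
side expected local y -52.0 at crop [206. 207.]
t 21.97 TCP local [ -33.2 -148.8] z 169.7 F [-0.3 -0.  -0.1] w 38.7 yawerr deg -0.01 tilt [-0.0014  0.0009]
radius 164.8 ang 154.6 w 38.65709701884976
t 22.02 TCP local [ -33.  -148.9] z 169.8 F [-0.9 -0.3 -0.4] w 38.5 yawerr deg -0.01 tilt [-0.001   0.0007]
tool delta [ 2.   0.1 70.8]
```

View pics/k3.png

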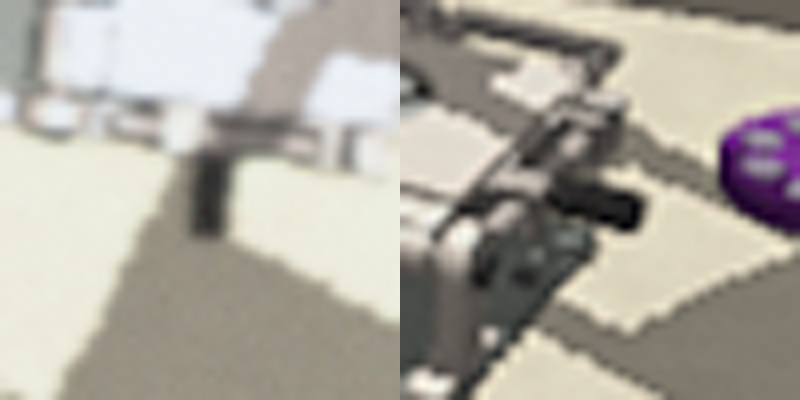

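View pics/b11.png

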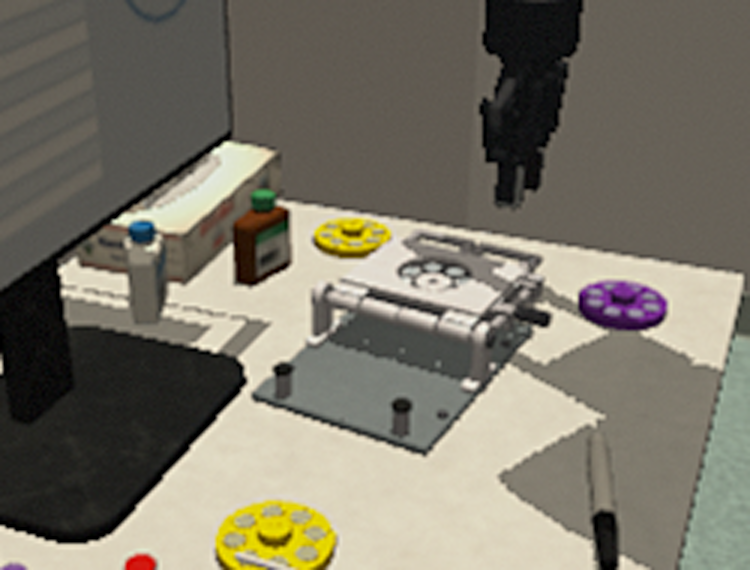

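The knob is at (210,200) in the top crop, against (208,204) expected when drawn, so the bolt is back. Descending on bail A.

Request:
carry_out(increments=[0.002,0,0.015,0,0.45,0,0,0.018,0,0.45,0,0,0.018,0,0.45,0,0,0.0115,0,0.45,0,0,0.008,0,0.45,0,0,0,0,0.45,0,0,0,0,0.45,0,0,0,0,0.45])

```text
clock: 22.68
tool_pos: [471.4, -166.1, 100.1]
orientation: [[0.992, -0.126, 0.001], [-0.126, -0.992, -0.0], [0.001, 0.0, -1.0]]
wrist_force: [0.2, 0.5, 0.5]
width: 38.3
```

```bash
python3 l.py c1
```

```text
t 22.68 TCP local [ -29.7 -149.6] z 100.1 F [0.2 0.5 0.5] w 38.3 yawerr deg -0.03 tilt [ 0.0007 -0.0003]
radius 149.6 ang 179.6 w 38.29433852785905
```

Request:
carry_out(increments=[0,0,0,0,0.2,0,0,0,0,0,0,0,0,0,0,0,0,0,0,0,0,0,0,0,0], squeeze=30)

```text
clock: 23.15
tool_pos: [471.4, -166.2, 100.0]
orientation: [[0.992, -0.126, 0.001], [-0.126, -0.992, -0.0], [0.001, 0.0, -1.0]]
wrist_force: [0.1, -0.1, 6.7]
width: 8.3
```

```bash
python3 l.py c2
```

```text
t 23.15 TCP local [ -29.6 -149.7] z 100.0 F [ 0.1 -0.1  6.7] w 8.3 yawerr deg -0.04 tilt [ 0.001  -0.0003]
radius 149.7 ang 179.6 w 8.324214839141337
```

View pics/c2.png

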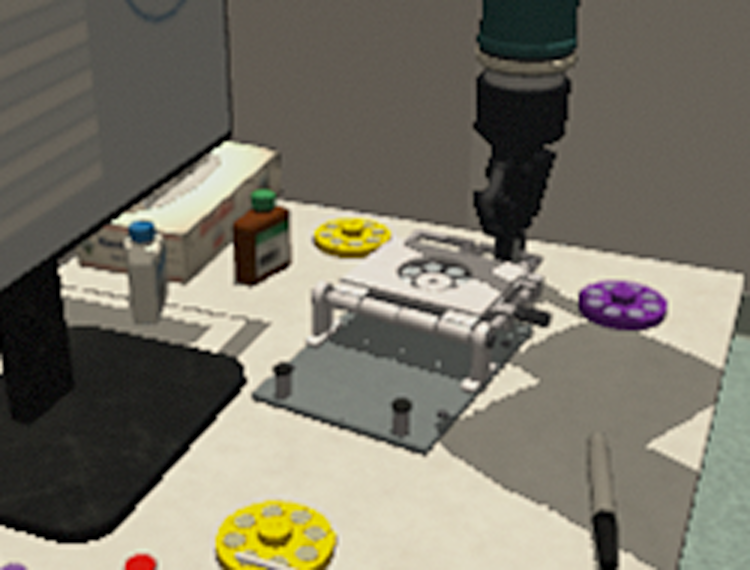

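Request:
carry_out(increments=[0,-0.0003,-0.007,0,0,0,-0.0008,-0.01,0,0,0,-0.0017,-0.0113,0,0,0,-0.0028,-0.0127,0,0,0,-0.0039,-0.0124,0,0,0,-0.005,-0.012,0,0,0,-0.006,-0.0115,0,0,0,-0.007,-0.011,0,0])

```text
clock: 23.87
tool_pos: [474.8, -138.9, 188.9]
orientation: [[0.992, -0.126, 0.001], [-0.126, -0.992, -0.001], [0.001, 0.001, -1.0]]
wrist_force: [2.5, 0.9, -3.8]
width: 7.5
```

```bash
python3 l.py c3
```

```text
t 23.87 TCP local [ -29.7 -122.2] z 188.9 F [ 2.5  0.9 -3.8] w 7.5 yawerr deg -0.04 tilt [ 0.0012 -0.0008]
radius 151.7 ang 143.7 w 7.479100575350743
```

View pics/c3.png

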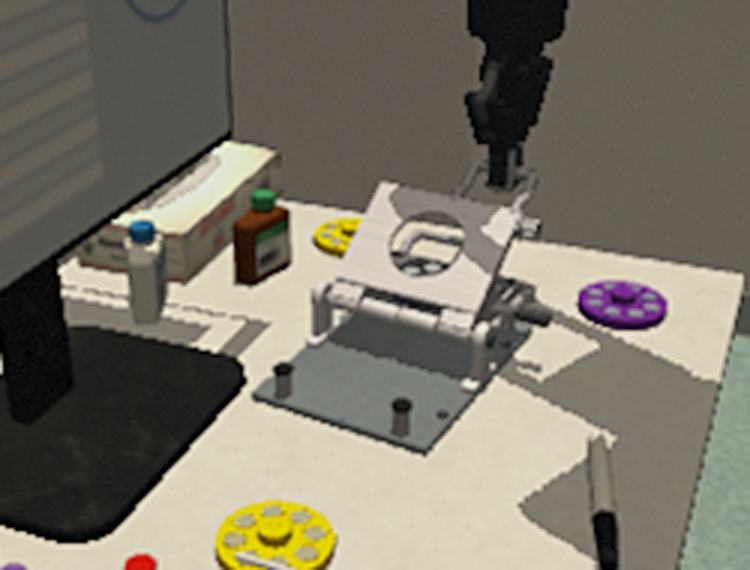

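Frame A lifts alone, and the wheel stays in B (seen through the hole). Continuing.

Request:
carry_out(increments=[0,-0.0079,-0.0101,0,0,0,-0.009,-0.0094,0,0,0,-0.0098,-0.0086,0,0,0,-0.0105,-0.0078,0,0,0,-0.0111,-0.0068,0,0,0,-0.0116,-0.0058,0,0,0,-0.0121,-0.0048,0,0,0,-0.0124,-0.0037,0,0])

```text
clock: 24.58
tool_pos: [485.8, -55.7, 246.2]
orientation: [[0.992, -0.126, 0.002], [-0.126, -0.992, -0.002], [0.002, 0.002, -1.0]]
wrist_force: [1.1, -3.7, 5.5]
width: 7.3
```

Request:
carry_out(increments=[0,-0.0127,-0.0026,0,0,0,-0.0129,-0.0015,0,0,0,-0.013,-0.0004,0,0,0,-0.013,0.0006,0,0,0,-0.0129,0.0017,0,0,0,-0.0127,0.0028,0,0])

```text
clock: 25.08
tool_pos: [495.7, 21.8, 244.6]
orientation: [[0.992, -0.126, 0.002], [-0.126, -0.992, -0.001], [0.002, 0.0, -1.0]]
wrist_force: [3.3, -1.6, 1.1]
width: 7.8
```

```bash
python3 l.py c4
```

```text
t 25.08 TCP local [-29.2  39.9] z 244.6 F [ 3.3 -1.6  1.1] w 7.8 yawerr deg -0.02 tilt [ 0.0023 -0.0007]
radius 151.0 ang 74.7 w 7.771204223476085
```

View pics/c4.png

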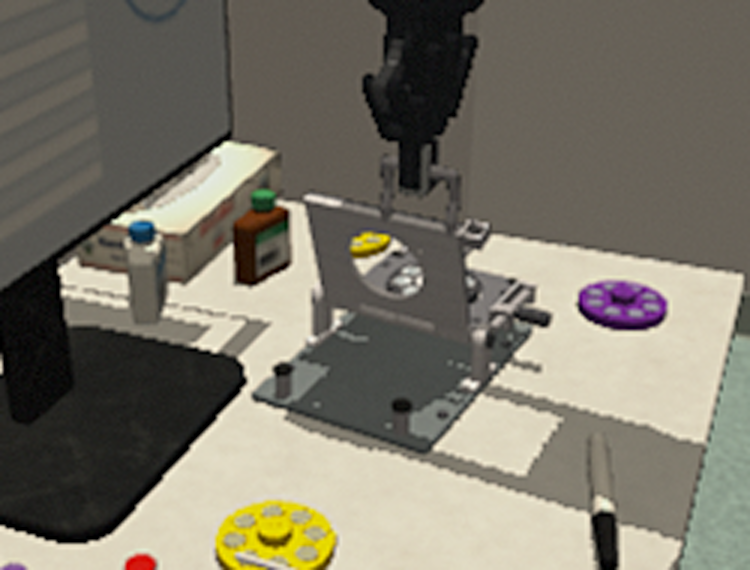

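Request:
carry_out(increments=[0,-0.0124,0.0039,0,0,0,-0.012,0.005,0,0,0,-0.0115,0.006,0,0,0,-0.011,0.007,0,0,0,-0.0103,0.0079,0,0,0,-0.0096,0.0088,0,0,0,-0.0088,0.0096,0,0,0,-0.0079,0.0103,0,0])

```text
clock: 25.8
tool_pos: [506.3, 105.3, 184.6]
orientation: [[0.992, -0.126, 0.002], [-0.126, -0.992, 0.0], [0.002, -0.0, -1.0]]
wrist_force: [5.2, -4.3, -1.8]
width: 7.9
```

```bash
python3 l.py c5
```

```text
t 25.8 TCP local [-29.1 124.1] z 184.6 F [ 5.2 -4.3 -1.8] w 7.9 yawerr deg -0.01 tilt [0.0017 0.    ]
radius 150.7 ang 34.6 w 7.852363312971728
```

Request:
carry_out(increments=[0,-0.0068,0.011,0,0,0,-0.0058,0.0115,0,0,0,-0.0048,0.012,0,0,0,-0.0037,0.0118,0,0])

```text
clock: 26.18
tool_pos: [508.9, 125.7, 137.8]
orientation: [[0.992, -0.125, 0.002], [-0.125, -0.992, -0.001], [0.002, 0.0, -1.0]]
wrist_force: [6.3, -6.3, -1.1]
width: 7.6
```

```bash
python3 l.py c6
```

```text
t 26.18 TCP local [-29.  144.6] z 137.8 F [ 6.3 -6.3 -1.1] w 7.6 yawerr deg 0.0 tilt [ 0.0017 -0.0006]
radius 149.7 ang 15.0 w 7.638992489562091
```

Request:
carry_out(increments=[0,-0.0025,0.011,0,0,0,-0.0012,0.01,0,0,0,-0.0006,0.007,0,0,0,0,0.005,0,0,0,0,0.003,0,0,0,0,0.002,0,0,0,0,0,0,0,0,0,0,0,0])

```text
clock: 26.9
tool_pos: [509.6, 129.5, 102.8]
orientation: [[0.992, -0.126, 0.003], [-0.126, -0.992, -0.001], [0.003, 0.0, -1.0]]
wrist_force: [-0.3, -6.0, 27.8]
width: 7.4
```

```bash
python3 l.py c7
```

```text
t 26.9 TCP local [-28.8 148.4] z 102.8 F [-0.3 -6.  27.8] w 7.4 yawerr deg -0.01 tilt [ 0.0026 -0.0007]
radius 148.5 ang 1.5 w 7.372687691495291
```

View pics/c7.png

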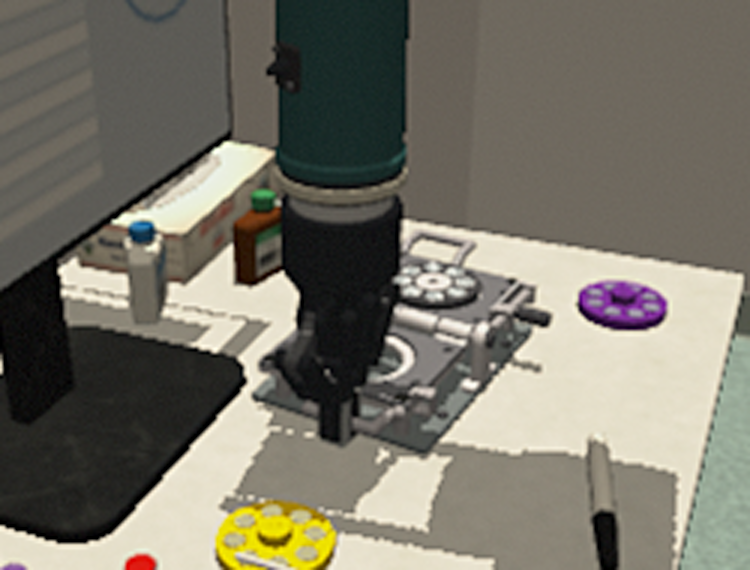

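Frame A is down with 28 N of contact. I'll ease off, release, withdraw up and move away from the nest.

Request:
carry_out(increments=[0,0,-0.001,0,0,0,0,0,0,0,0,0,0,0,0.1,0,0,0,0,0.2,0,0,0,0,0.45,0,0,0,0,0.45,0,0,0,0,0.45,0,0,0,0,0.45])

```text
clock: 27.62
tool_pos: [507.7, 129.7, 101.4]
orientation: [[0.992, -0.126, -0.002], [-0.126, -0.992, 0.0], [-0.002, 0.0, -1.0]]
wrist_force: [-0.1, 0.1, 0.2]
width: 38.5
```

```bash
python3 l.py c8
```

```text
t 27.62 TCP local [-30.8 148.4] z 101.4 F [-0.1  0.1  0.2] w 38.5 yawerr deg -0.03 tilt [-0.0021  0.    ]
radius 148.5 ang 0.9 w 38.549278915838514
```

Request:
carry_out(increments=[0,0,-0.012,0,0.45,0,0,-0.02,0,0.45,0,0,-0.03,0,0.45,0,0,-0.03,0,0.45,-0.03,0,-0.03,0,0.45,-0.04,0,0,0,0.45,-0.04,0,0,0,0.45,-0.03,0,0,0,0.45])

```text
clock: 28.33
tool_pos: [366.9, 147.1, 223.5]
orientation: [[0.992, -0.126, -0.002], [-0.126, -0.992, 0.0], [-0.002, 0.0, -1.0]]
wrist_force: [-1.3, 0.3, -0.2]
width: 38.3
```

Request:
carry_out(increments=[0,-0.03,0,0,0.45,0,-0.04,0,0,0.45,0,-0.04,0,0,0.45,0,-0.03,0,0,0.45,0,0,0,0,0.45,0,0,0,0,0.45,0,0,0,0,0.45,0,0,0,0,0.45])

```text
clock: 29.0
tool_pos: [387.2, 284.8, 223.2]
orientation: [[0.992, -0.127, -0.001], [-0.127, -0.992, -0.001], [-0.001, 0.001, -1.0]]
wrist_force: [0.3, 0.2, 0.5]
width: 38.4
```

```bash
python3 -c "
from h import *
import cv2
s=st();print(s['clock'],np.abs(s['joint_vel']).max())
f=eyes.grab_frame('top');cv2.imwrite('pics/topE.png',f['image']);cv2.imwrite('pics/topEc.png',cv2.resize(f['image'][180:280,205:355],None,fx=5,fy=5,interpolation=cv2.INTER_CUBIC))
f=eyes.grab_frame('side');cv2.imwrite('pics/sideE.png',f['image']);cv2.imwrite('pics/sideEc.png',cv2.resize(f['image'][145:240,225:345],None,fx=6,fy=6,interpolation=cv2.INTER_CUBIC))
"
```

```text
t 29.0 TCP local [-169.8  287.2] z 223.2 F [0.3 0.2 0.5] w 38.4 yawerr deg -0.07 tilt [-0.0014 -0.001 ]
29.0 0.009372739660517502
```

View pics/topEc.png

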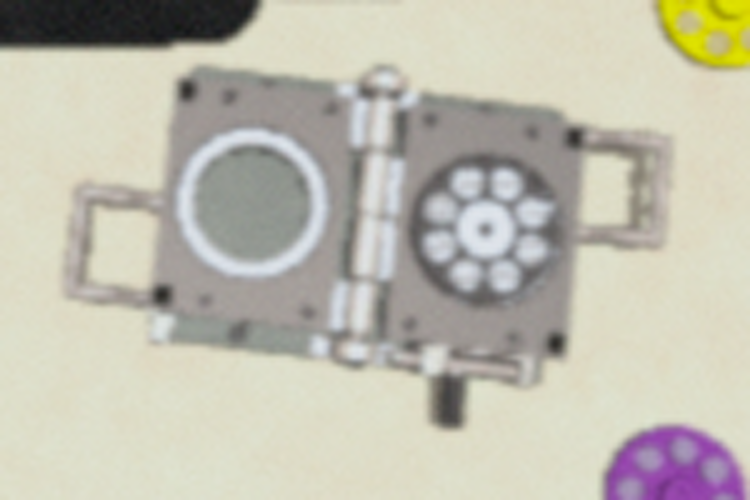

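View pics/sideEc.png

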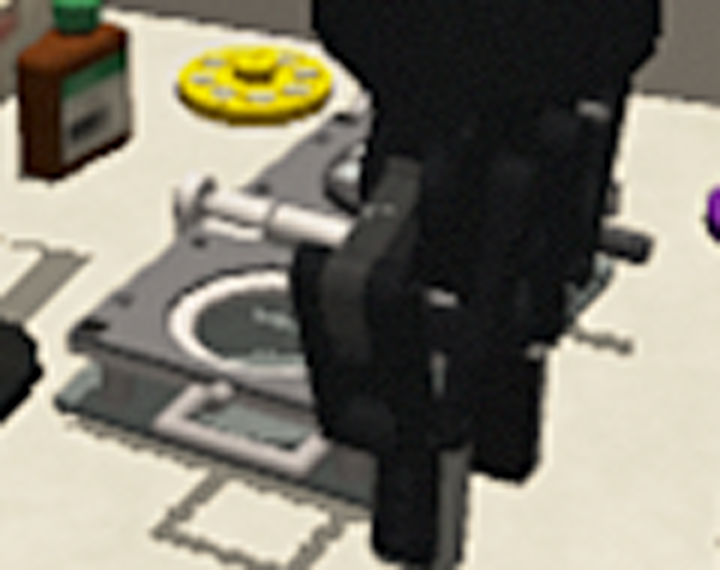

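View pics/topE.png

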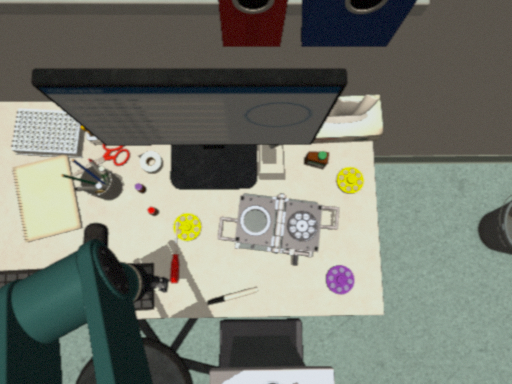

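The last views show both frames flat with their corners at the starting pixels, the wheel's hubless back centred at (487,229) on nest B, and the knob drawn at (449,400). The bystanders in view are unmoved and the robot is clear of the bench things. Handing in.

```bash
python3 -c "
from station import arm
print(arm.job_done())"
```

```text
the job is handed in; nothing more can be done
None
```

I handed the job in at about 29 s, and every check I could make passed. The system gives no verdict, so I don't know the official result.

- **What I did:** I swung frame B over onto the wheel by its handle and pushed the bolt home. I turned the locked pair over by bail A, pushed the bolt back, and swung the empty frame A home.
- **Bolt home:** it stopped hard at 21 N, and the side view put the knob within a pixel of the expected home position.
- **Bolt drawn back:** it stopped hard at 20 N, and the top view put the knob within a pixel of the expected drawn position.
- **Final state:** both frames lie flat and open, with their corners at the same pixels as at the start. The wheel lies hub down, centred on frame B's nest to within a pixel or so. The gripper is open and clear, with no force on the wrist.
- **Bystanders:** the ones I could see in the last top view have not moved. The white bottle, partly hidden by the monitor there, was standing unmoved in the side views.

**Limits of these checks:** the frame angles come from the images and contact forces, because the joint values cannot be read directly. The arm hid part of frame B in the last side view, so that end rests on the top view. The first lowering of frame B pressed with a brief 51 N at the wrist, below the 120 N limit.

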